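# Lean the rinsed spot tiles on the draining stand

## Task

Put both rinsed porcelain spot tiles from the rinse rack up to drain on the sloped stainless stand: lower edge fully down on the ledge behind its lip, leaning flat against the sloping backstop, with the wells turned to the backstop so that they drain. The tiles go side by side, one in each of the free places left and right of the glass plate that is already leaning there, without touching it. Set each down gently, without letting it drop, for porcelain chips, and leave both glass plates, the bottle and the specimen cup as they are.

Things in the scene. Friction and masses are not known exactly. Their poses are not given: they have to be found in the camera images.
- tile_large: Large white porcelain spot tile, 8 mm thick (x), 100 mm wide (y), 110 mm tall (z), about 200 g, 12 ringed wells (3 by 4) on its +x face, the other face plain. Origin at its centre. Starts upright (z up) in a slot of the rinse rack, a 100 mm edge down, wells facing the rack's +x. Either of its 100 mm edges may end as the lower one.
- tile_small: Small white porcelain spot tile, 8 mm thick (x), 60 mm wide (y), 110 mm tall (z), about 120 g, 8 ringed wells (2 by 4) on its +x face, the other face plain. Origin at its centre. Starts upright (z up) in another slot of the rinse rack, a 60 mm edge down, wells facing the rack's +x. Either of its 60 mm edges may end as the lower one.
- rack: Grey plastic rinse rack, fixed, 182 mm long (x), 70 mm wide (y), 32 mm high. Origin under its centre on the bench, z up. Four slots across it at x = -66, -22, 22 and 66 mm, 11 mm wide between pairs of prongs (at y = +/-20 mm) that reach from 10 to 32 mm above the bench; what stands in a slot rests 10 mm above the bench. One slot is empty.
- stand: Stainless draining stand, fixed: a drip tray 300 mm long (y), x from -78 to 48 mm, 14 mm high, over it the sloping backstop with its ledge (see stand_seat); 3 mm cheeks 38 mm tall close the ledge's ends. Origin on the bench under the middle of the line where backstop and ledge meet, z up, x level out of the backstop's front, y along the ledge. Highest point 95 mm above the bench.
- stand_seat (a point): Middle of the line where backstop and ledge meet, 40 mm above the bench. x square out of the backstop (forward and up), y along the ledge, z up the slope, leaning back 28 deg from vertical. Backstop: plane x = 0, up to z = 62 mm. Ledge: plane z = 0, x 0 to 14 mm, clear from y = -140 to 140 mm; front lip up to z = 12 mm. A seated tile: centre at x = 4, z = 55 mm, its x opposite to this x.
- plate_stand: Plain green-tinted glass plate, 6 mm thick (x), 50 mm wide (y), 90 mm tall (z), 70 g, loose, already leaning flat on the stand's backstop near the middle of the ledge; not to be disturbed. Origin at its centre, z up along the slope, x square out of the backstop.
- plate_rack: A like glass plate, 6 by 50 by 90 mm, standing upright in a slot of the rinse rack; not to be disturbed. Origin at its centre, z up.
- bottle: Amber dropper bottle standing on the bench between rack and stand, 62 mm across, 190 mm tall with its rubber bulb; not to be disturbed. Origin under its centre, z up.
- cup: Specimen cup with red screw lid, 52 mm across, 68 mm tall, standing on the bench in front of the stand; not to be disturbed. Origin under its centre, z up.
- tubes_a: Orange tube rack with yellow-capped tubes, fixed, 69 mm (x) by 153 mm (y), 100 mm high over the caps, standing behind the stand: an obstacle. Origin under its centre, z up.
- tubes_b: Black tube rack with white-capped tubes, fixed, 69 mm (x) by 111 mm (y), 100 mm high over the caps, standing off the rinse rack's +x end: an obstacle. Origin under its centre, z up.

How it is judged (in metres and radians):
At the end, for the whole second after the job is handed in: Both tiles rest, still, on the ledge behind the lip: within 5 degrees of flat and square, within 5 mm of fully down, centre at most 7 mm off the backstop, wells to the backstop, between the end cheeks, clear of the glass plate; bottle, cup and both glass plates within 12 mm of their start (angle between the z axis of each of tile_large, tile_small and the z axis of stand_seat, either way round below 0.09 rad and angle between the x axis of each of tile_large, tile_small and the x axis of stand_seat, either way round below 0.09 rad and angle between each of tile_large, tile_small's own x axis and vertical above 1.9 rad and x of tile_large in the frame of stand_seat between 0 and 0.011 m and z of tile_large in the frame of stand_seat between 0.05 and 0.06 m and y of tile_large in the frame of stand_seat between -0.093 and 0.093 m and linear speed of each of tile_large, tile_small below 0.02 m/s and angular speed of each of tile_large, tile_small below 0.15 rad/s and contact force between each of tile_large, tile_small and plate_stand below 0.05 N and x of tile_small in the frame of stand_seat between 0 and 0.011 m and z of tile_small in the frame of stand_seat between 0.05 and 0.06 m and y of tile_small in the frame of stand_seat between -0.113 and 0.113 m and distance of each of bottle, cup, plate_stand, plate_rack from where it was at the start of the episode below 0.012 m); the robot touches nothing.
It fails at once if the amber bottle or the specimen cup is pushed more than 12 mm or tipped over (distance of any of bottle, cup from where it was at the start of the episode above 0.012 m or angle between any of bottle, cup's own z axis and vertical above 0.25 rad).
It fails at once if a glass plate is pushed more than 12 mm or tipped (distance of any of plate_stand, plate_rack from where it was at the start of the episode above 0.012 m or angle between plate_stand's own z axis and vertical above 0.7 rad or angle between plate_rack's own z axis and vertical above 0.25 rad).
It fails at once if a tile is dropped or knocked on the stand or the bench hard enough to chip (over 40 N) (contact force between any of tile_large, tile_small and stand above 40 N or contact force between any of tile_large, tile_small and table above 40 N).
It fails at once if the tiles are knocked together hard enough to chip (over 15 N) (contact force between tile_large and tile_small above 15 N).
It fails at once if a tile is let fall: out of the fingers it moves faster than 0.25 m/s ((contact force between tile_large and the fingers below 0.01 N and linear speed of tile_large above 0.25 m/s) or (contact force between tile_small and the fingers below 0.01 N and linear speed of tile_small above 0.25 m/s)).
It also fails if it takes over 61 s, if anything falls off the work surface, if the arm or the gripper's body presses on something with over 40 N, if the wrist force passes 120 N, or if a joint passes its speed limit or range.

## Robot

A 6-joint arm with a two-finger parallel gripper is mounted at the origin on the work surface. World frame = base frame: x ahead of the robot, y to its left, z up, the work surface at z = 0. Lengths are in m, angles in degrees, forces in N, time in s.
With the tool pointing down it reaches from about 0.25 to 0.725 m from the base axis. Payload 9.7 kg.
Tool frame: the origin (TCP) lies at the centre of the arm's flange, where the gripper is bolted on; the fingertips stand 173 mm ahead of it and the grasp point (between the pads) lies 155 mm ahead of it; z points along the fingers, y is the line along which they close (so a half turn about z gives the same grasp; the last joint's range is limited). The gripper opens to 85 mm and grips with 20 to 120 N. Pads are 22 mm wide; open, the fingers measure 114 mm over their backs; the gripper's body (76 mm by 85 mm) begins 54 mm behind the grasp point. The pads swing forward as they close: fully open they stand 13 mm farther back than shut.
Start: joints at [-65.088, 4.979, 10.078, 95.1, 0, 90], TCP at [0.232, -0.499, 0.405] pointing down, gripper open.
Joint ranges: [-179.16, 179.16], [-48.56, 103.87], [-65.8, 70.77], [-126.05, 130.52], [-82.76, 87.17], [-180, 180]. Speed limits (degrees/s): [127.2, 127.2, 147.25, 180, 180, 180].

## Interface

Orientations are given as [roll, pitch, yaw] about the fixed x, y, z axes, in that order (R = Rz(yaw) Ry(pitch) Rx(roll)).
In Python, from workcell import monitor, camera, get_calibration, bot gives the robot as it stands.
- The arm moves only by the tool carry_out, never from a script. Its argument "targets" is text: rows parted by semicolons, each of 7 numbers parted by spaces: the shift along the tool's x, y, z in units of 0.04 m (1.0 is 0.04 m), then the turn, a rotation vector about the tool's x, y, z in units of 0.1 rad (1.0 is 0.1 rad), then the opening, from -1 (shut) to 1 (fully open), so that 0 is half open. A call has exactly 8 rows; each row shifts and turns the commanded pose from where the row before left it, along the tool's axes as they then stand; what a row does not reach is not made up. A row lasts 1/12 s, in which the tool goes at most 41.7 mm and 7.16 degrees, less where a joint would pass 70% of its speed; a pose out of reach is approached as far as the arm can. A call with a number of a shift or a turn outside -1 to 1 is refused whole. A call with a gripper value outside its range is refused whole. The fingers move at their own pace and stop on an object; "newtons" is the grip in N (left out, the last holds). Time passes only in rows, so rows that do not move let the fingers close, or fill a call up. It gives the time, the measured TCP pose, the force, the opening and the grip force at its end, in the units of the state.
- monitor.get_obs(): the state, without advancing time (a new reading comes with each control period).
- camera(name): name is "side" or "top"; returns the picture (480x640x3 uint8, red, green, blue); there is no depth.
- get_calibration(name): a dict with "fx", "fy", "cx", "cy" (pixels), "view" (4x4, takes a point from world to camera coordinates). Camera axes: x right, y down, z forward; pixel columns grow to the right and rows downward; lengths in m; the calibration is good to about 2 mm. A picture is of the moment at which its call begins. get_calibration takes no time and is no camera call.
- bot.job_done(): hands the job in; it is judged then, once.
The state is a dict: "time": time; "q": joint angles; "qd": joint speeds; "joint_efforts": joint torques, N m; "ee_pos": TCP position; "tcp_rot": TCP orientation; "wrist_force": force on the tool from outside, world axes, zero at the start; "torque": the same for the moment, N m; "opening": finger opening in m; "grasp_force": force on a finger pad.
Only numpy, scipy, OpenCV 4.12 (cv2) and the standard library are available. Lean on these libraries where they do the work, as an engineer would, in place of code of your own. Each camera call takes 0.05 s, during which the arm holds its last target. There are 200 camera calls.

## Working session

There is one attempt and no reset: what is moved stays moved. The work goes in short steps, Python scripts to look and compute and a tool call to move; the robot and the scene stay as the last step left them, time stands still between calls to the robot, and variables do not carry over. Pictures are saved under pics/ and viewed, at most 10 in all, crops included, and the job is handed in when it is done.

Besides the shell and the picture viewer there is one more tool, called after "Emit:" as name(argument=value, ...), one argument or row to a line, values as JSON. carry_out: Moves the arm, as the interface text tells. Shifts and turns lie within -1 to 1; 1 stands for 0.04 m of shift or 0.1 rad of turn. Its arguments: {"type":"object","properties":{"targets":{"type":"string"},"newtons":{"type":"number"}},"required":["targets"]}

```bash
ls; mkdir -p pics; python3 - <<'E'
from workcell import monitor, camera, get_calibration, bot
import cv2,numpy as np
for n in("side","top"):
    im=camera(n); cv2.imwrite(f"pics/{n}0.png",im[:,:,::-1]); c=get_calibration(n)
    print(n,c["fx"],c["fy"],c["cx"],c["cy"],np.round(c["view"],4).tolist())
print(monitor.get_obs())
E
```

```text
pics
side 589.7748797729225 589.7748797729225 320.203957051634 229.6991515003874 [[0.9464, -0.3225, 0.0159, -0.5745], [-0.2354, -0.7228, -0.6498, 0.1834], [0.2211, 0.6112, -0.76, 0.9752], [0.0, 0.0, 0.0, 1.0]]
top 490.4903774800949 490.4903774800949 315.82642950108465 242.3739180127786 [[0.163, -0.9866, -0.0022, -0.0881], [-0.9649, -0.159, -0.2092, 0.5911], [0.2061, 0.0362, -0.9779, 0.9102], [0.0, 0.0, 0.0, 1.0]]
{'time': 0.1, 'q': array([-6.50864933e+01,  5.00843962e+00,  1.00404892e+01,  9.50992736e+01,
       -5.60714304e-04,  9.00011258e+01]), 'qd': array([-0.04157074, -0.10980805,  0.17677585,  0.00617451, -0.09928468,
       -0.01758487]), 'joint_efforts': array([ 2.24669930e-03, -5.21560800e+01,  4.65653872e+01,  1.60246447e-02,
        8.24556969e-05,  1.65052671e-05]), 'ee_pos': array([ 0.23169032, -0.49882871,  0.40406252]), 'tcp_rot': array([-1.79932776e+02,  5.62034806e-04,  2.49123816e+01]), 'wrist_force': array([ 0.17505279,  0.19157023, -0.25653007]), 'torque': array([ 0.0097627 , -0.04760742,  0.02810686]), 'grasp_force': 0.0, 'opening': 0.08561797095094725}
```

View pics/side0.png

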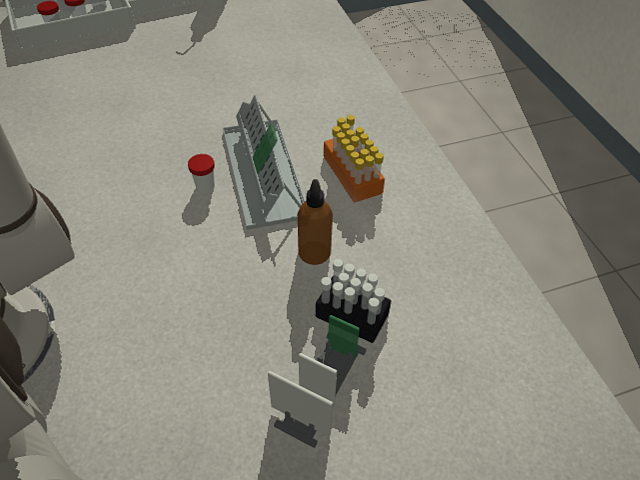

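View pics/top0.png

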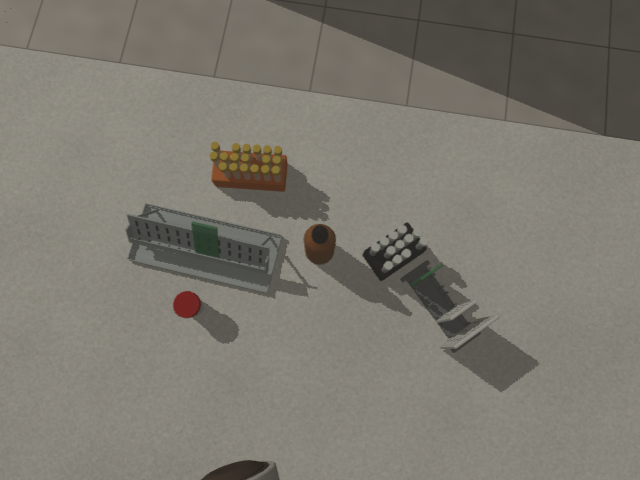

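```bash
python3 - <<'E'
import cv2,numpy as np
t=cv2.imread("pics/top0.png");s=cv2.imread("pics/side0.png")
z=lambda im,x,y,w,h,W,H:cv2.resize(im[y:y+h,x:x+w],(W,H),interpolation=cv2.INTER_CUBIC)
cv2.imwrite("pics/rack.png",np.hstack([z(t,400,240,100,120,400,480),z(s,260,310,100,150,400,600)[:480]]))
cv2.imwrite("pics/stand.png",np.hstack([z(t,120,200,180,100,720,400)]))
cv2.imwrite("pics/standS.png",z(s,215,90,100,150,400,600))
E
```

```text
(no output)
```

View pics/rack.png

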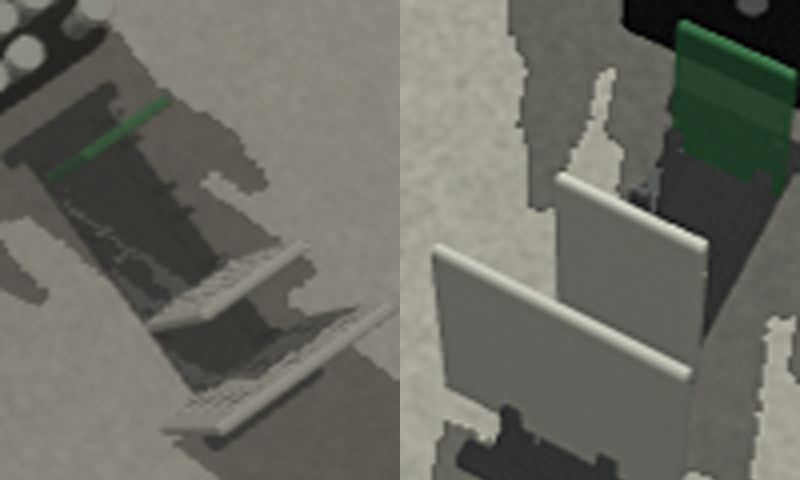

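View pics/stand.png

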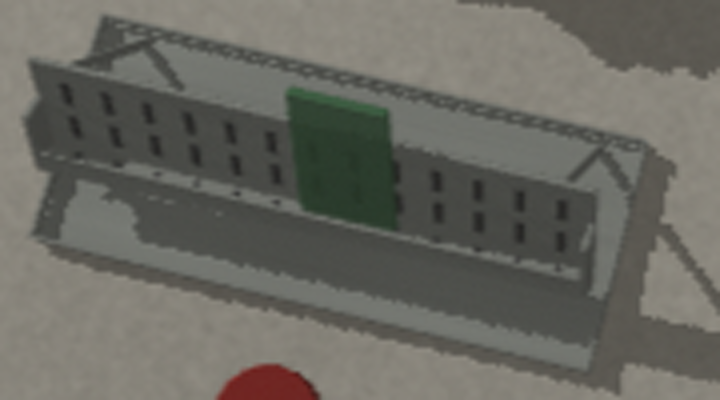

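View pics/standS.png

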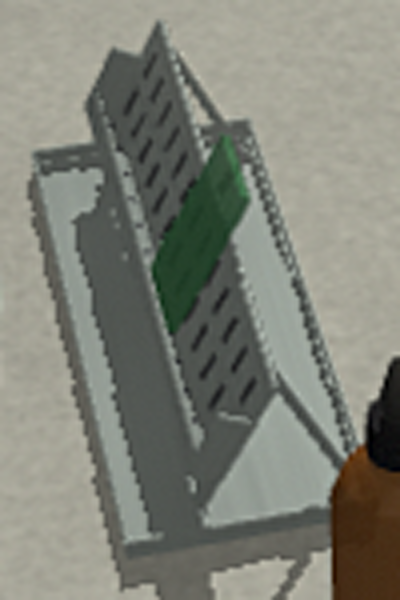

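```bash
cat > h.py <<'E'
import numpy as np,cv2
from scipy.optimize import least_squares
from scipy.spatial.transform import Rotation as Ro
from workcell import monitor,camera,get_calibration,bot
C={n:get_calibration(n) for n in("side","top")}
def proj(n,P):
    c=C[n];V=np.array(c["view"]);p=V[:3,:3]@np.asarray(P,float)+V[:3,3]
    return np.array([c["fx"]*p[0]/p[2]+c["cx"],c["fy"]*p[1]/p[2]+c["cy"]])
def uncrop(p,off,s=4): return (np.array(p)+.5)/s-.5+np.array(off)
def frame(x,y,yaw): 
    T=np.eye(4);T[:3,:3]=Ro.from_euler('z',yaw).as_matrix();T[:3,3]=[x,y,0];return T
def tri(pairs): # list of (cam,pix)
    f=lambda P:np.concatenate([proj(n,P)-q for n,q in pairs])
    r=least_squares(f,[.4,-.1,.1]);return r.x,np.abs(r.fun).max()
def ap(T,p): return T[:3,:3]@np.array(p)+T[:3,3]
E
python3 - <<'E'
from h import *
rt,rs=(400,240),(260,310);st,ss=(120,200),(215,90)
E={}
for k,t,s in[("L0",(212,432),(37,250)),("L1",(391,309),(288,373)),("S0",(206,317),(160,177)),("S1",(303,246),(305,243)),("P0",(50,178),(282,27))]:
    P,e=tri([("top",uncrop(t,rt)),("side",uncrop(s,rs))]);E[k]=P;print(k,P.round(4),e.round(2))
print(np.linalg.norm(E["L0"]-E["L1"]),np.linalg.norm(E["S0"]-E["S1"]))
# rack fit: +y side? 
obs=[("top",(212,432),(-.066,.05,.12)),("top",(391,309),(-.066,-.05,.12)),("top",(206,317),(-.022,.03,.12)),("top",(303,246),(-.022,-.03,.12)),("top",(50,178),(.066,.025,.1)),("top",(168,99),(.066,-.025,.1)),
("side",(37,250),(-.066,.05,.12)),("side",(288,373),(-.066,-.05,.12)),("side",(160,177),(-.022,.03,.12)),("side",(305,243),(-.022,-.03,.12)),("side",(282,27),(.066,.025,.1))]
def f(v):
    T=frame(*v);return np.concatenate([proj(n,ap(T,p))-uncrop(q,rt if n=="top" else rs) for n,q,p in obs])
r=least_squares(f,[.35,-.3,np.radians(50)],loss='soft_l1');print("rack",r.x[:2],np.degrees(r.x[2]));print(f(r.x).reshape(-1,2).round(1).tolist())
a=np.radians(28);sl=lambda x,y,z:(x*np.cos(a)-z*np.sin(a),y,.04+x*np.sin(a)+z*np.cos(a))
obs2=[("top",(105,15),(-.078,-.15,.014)),("top",(650,147),(-.078,.15,.014)),("top",(590,368),(.048,.15,.014)),("top",(35,237),(.048,-.15,.014)),
("side",(33,153),(.048,-.15,.014)),("side",(250,122),(-.078,-.15,.014)),("side",(125,548),(.048,.15,.014)),
("top",(32,60),None),("top",(597,190),1),("side",(160,22),None),("side",(278,385),1)]
def g(v):
    T=frame(*v[:3]);o=[]
    for n,q,p in obs2:
        if p is None:p=sl(0,-v[3],.062)
        elif p==1:p=sl(0,v[3],.062)
        o.append(proj(n,ap(T,p))-uncrop(q,st if n=="top" else ss))
    for n,q,p in[("top",(288,90),-1),("top",(390,108),1),("side",(222,140),-1),("side",(250,195),1)]:
        o.append(proj(n,ap(T,sl(.003,v[4]+p*.025,.09)))-uncrop(q,st if n=="top" else ss))
    return np.concatenate(o)
r=least_squares(g,[.6,.2,np.radians(170),.14,0],loss='soft_l1');print("stand",r.x,np.degrees(r.x[2]));print(g(r.x).reshape(-1,2).round(1).tolist())
T=frame(*r.x[:3])
for n,q,z in(("cup",(187,305),.068),("bottle",(320,235),.19),("tubesA",(247,160),.1),("tubesB",(394,248),.1)):
    f3=lambda v:proj("top",[v[0],v[1],z])-q
    P=least_squares(f3,[.5,0]).x;print(n,P,(np.linalg.inv(T)@[P[0],P[1],0,1])[:2])
E
```

```text
L0 [ 0.4378 -0.2662  0.1136] 0.86
L1 [ 0.5049 -0.3387  0.1191] 0.9
S0 [ 0.4865 -0.2562  0.1205] 0.35
S1 [ 0.5262 -0.2964  0.1204] 0.74
P0 [ 0.5523 -0.1873  0.0794] 4.5
0.09892108641929803 0.05642695833518385
rack [ 0.5207718  -0.25959495] 42.67669461017855
[[2.0, -1.1], [1.8, -1.4], [-2.2, 0.6], [0.1, -0.0], [8.1, -5.2], [0.1, 0.1], [-0.2, -1.2], [0.9, 1.3], [-2.6, -1.6], [-1.4, 0.7], [-1.3, -1.3]]
stand [0.54665944 0.23755488 3.07418775 0.14123357 0.01560662] 176.13798360093554
[[-0.4, -1.0], [0.5, -2.5], [0.5, 0.8], [-1.1, 0.4], [-0.7, -0.2], [0.4, -1.1], [0.5, -0.3], [0.4, 0.3], [0.2, 0.4], [-0.1, 0.1], [-0.7, 0.5], [-0.1, -0.6], [0.0, 0.8], [1.4, -1.4], [-0.3, 1.2]]
cup [0.43481145 0.23313995] [0.11129663 0.0119383 ]
bottle [ 5.84618937e-01 -3.60014109e-04] [-0.05389779  0.2348179 ]
tubesA [0.73173388 0.16929884] [-0.18925148  0.05563556]
tubesB [ 0.60296054 -0.14033229] [-0.08162542  0.37323695]
```

```bash
cat >> h.py <<'E'
def pose(o=None):
    o=o or monitor.get_obs();T=np.eye(4);T[:3,:3]=Ro.from_euler('xyz',o["tcp_rot"],degrees=True).as_matrix();T[:3,3]=o["ee_pos"];return T
def down(p,yaw):
    T=np.eye(4);T[:3,:3]=Ro.from_euler('xyz',[180,0,yaw],degrees=True).as_matrix();T[:3,3]=p;return T
def rows(wps,op,T=None,nd=2,vmax=.9,wmax=.9):
    """print rows through waypoints, tracking the rounded command"""
    T=pose() if T is None else T.copy();out=[]
    for W in wps:
        d=np.linalg.norm(W[:3,3]-T[:3,3])/.04;w=(Ro.from_matrix(T[:3,:3]).inv()*Ro.from_matrix(W[:3,:3])).magnitude()/.1
        n=max(1,int(np.ceil(max(d/vmax,w/wmax))))
        for k in range(n):
            f=1/(n-k)
            s=np.round(T[:3,:3].T@(W[:3,3]-T[:3,3])*f/.04,nd)+0.
            r=np.round((Ro.from_matrix(T[:3,:3]).inv()*Ro.from_matrix(W[:3,:3])).as_rotvec()*f/.1,nd)+0.
            T[:3,3]+=T[:3,:3]@s*.04;T[:3,:3]=T[:3,:3]@Ro.from_rotvec(r*.1).as_matrix()
            out.append(" ".join(f"{v:g}" for v in[*s,*r,op]))
    while len(out)%8: out.append(f"0 0 0 0 0 0 {op:g}")
    for i in range(0,len(out),8): print("; ".join(out[i:i+8]),"\n")
    return T
E
python3 - <<'E'
from h import *
rt,rs=(400,240),(260,310)
obs=[("top",(212,432),(-.066,.05,.12)),("top",(391,309),(-.066,-.05,.12)),("top",(206,317),(-.022,.03,.12)),("top",(303,246),(-.022,-.03,.12)),("top",(168,99),(.066,-.025,.1)),
("side",(37,250),(-.066,.05,.12)),("side",(288,373),(-.066,-.05,.12)),("side",(160,177),(-.022,.03,.12)),("side",(305,243),(-.022,-.03,.12)),("side",(282,27),(.066,.025,.1))]
def f(v):
    T=frame(*v);return np.concatenate([proj(n,ap(T,p))-uncrop(q,rt if n=="top" else rs) for n,q,p in obs])
r=least_squares(f,[.5,-.26,np.radians(43)]);print("rack",r.x[:2],np.degrees(r.x[2]));print(f(r.x).reshape(-1,2).round(1).tolist())
T=frame(*r.x);L=ap(T,(-.066,0,0));S=ap(T,(-.022,0,0));print(L,S)
yaw=np.degrees(r.x[2])-90
rows([down([L[0],L[1],.34],yaw)],0)
E
```

```text
rack [ 0.52131332 -0.26010673] 42.129210662576696
[[1.8, -1.4], [2.0, -1.3], [-2.1, 0.3], [0.5, -0.1], [0.8, -0.3], [0.0, -1.5], [0.8, 1.6], [-2.2, -1.6], [-1.1, 1.0], [-0.4, -1.1]]
[ 0.47236547 -0.30437985  0.        ] [ 0.50499737 -0.27486444  0.        ]
0.5 -0.12 0.11 0 0 0.85 0; 0.49 -0.17 0.11 0 0 0.85 0; 0.47 -0.21 0.11 0 0 0.85 0; 0.45 -0.25 0.11 0 0 0.85 0; 0.43 -0.28 0.11 0 0 0.85 0; 0.4 -0.32 0.11 0 0 0.85 0; 0.38 -0.35 0.1 0 0 0.84 0; 0.35 -0.38 0.11 0 0 0.85 0 

0.31 -0.41 0.1 0 0 0.84 0; 0.27 -0.44 0.11 0 0 0.85 0; 0.24 -0.46 0.1 0 0 0.84 0; 0.2 -0.48 0.11 0 0 0.85 0; 0.16 -0.49 0.1 0 0 0.84 0; 0.11 -0.5 0.11 0 0.01 0.85 0; 0.07 -0.51 0.1 0 0 0.84 0; 0 0 0 0 0 0 0
```

Emit:
carry_out(
  targets="0.5 -0.12 0.11 0 0 0.85 -0.3; 0.49 -0.17 0.11 0 0 0.85 -0.3; 0.47 -0.21 0.11 0 0 0.85 -0.3; 0.45 -0.25 0.11 0 0 0.85 -0.3; 0.43 -0.28 0.11 0 0 0.85 -0.3; 0.4 -0.32 0.11 0 0 0.85 -0.3; 0.38 -0.35 0.1 0 0 0.84 -0.3; 0.35 -0.38 0.11 0 0 0.85 -0.3",
  newtons=40,
)

```text
time: 0.77
ee_pos: [0.3608, -0.3948, 0.3694]
tcp_rot: [-180.0, 0.0, -14.2]
wrist_force: [-0.2, -0.2, -0.6]
opening: 0.0297
grasp_force: 0.0
```

Emit:
carry_out(
  targets="0.31 -0.41 0.1 0 0 0.84 -0.3; 0.27 -0.44 0.11 0 0 0.85 -0.3; 0.24 -0.46 0.1 0 0 0.84 -0.3; 0.2 -0.48 0.11 0 0 0.85 -0.3; 0.16 -0.49 0.1 0 0 0.84 -0.3; 0.11 -0.5 0.11 0 0.01 0.85 -0.3; 0.07 -0.51 0.1 0 0 0.84 -0.3; 0 0 0 0 0 0 -0.3",
)

```text
time: 1.43
ee_pos: [0.4193, -0.3657, 0.3398]
tcp_rot: [-176.9, 0.3, -41.7]
wrist_force: [-1.1, -0.5, 0.4]
opening: 0.0299
grasp_force: 0.0
```

```bash
python3 - <<'E'
from h import *
o=monitor.get_obs();print(o["q"].round(2),o["ee_pos"],o["tcp_rot"],o["opening"],o["time"])
np.save("q1.npy",np.r_[o["q"],o["ee_pos"],o["tcp_rot"]])
im=camera("top");cv2.imwrite("pics/a_t.png",im[:,:,::-1]);im2=camera("side");cv2.imwrite("pics/a_s.png",im2[:,:,::-1])
z=lambda im,x,y,w,h,W,H:cv2.resize(im[y:y+h,x:x+w,::-1],(W,H),interpolation=cv2.INTER_CUBIC)
cv2.imwrite("pics/a.png",np.hstack([z(im,400,240,130,150,400,462),z(im2,240,280,130,150,400,462)]))
rows([down([.472,-.304,.255],-47.5)],-.3,vmax=.4)
E
```

```text
[-41.71   5.17   3.07  88.2    3.08 179.94] [ 0.41926794 -0.36566204  0.33976064] [-176.91857241    0.29469102  -41.65445979] 0.029926137059853378 1.4333
0 -0.24 0.28 -0.07 0.01 0.13 -0.3; -0.01 -0.24 0.28 -0.07 0.01 0.13 -0.3; -0.01 -0.24 0.28 -0.06 0.01 0.13 -0.3; -0.01 -0.24 0.28 -0.07 0.01 0.13 -0.3; -0.02 -0.24 0.27 -0.06 0.01 0.13 -0.3; -0.02 -0.24 0.27 -0.07 0.01 0.13 -0.3; -0.02 -0.25 0.27 -0.06 0 0.13 -0.3; -0.03 -0.25 0.27 -0.07 0.01 0.13 -0.3
```

View pics/a.png

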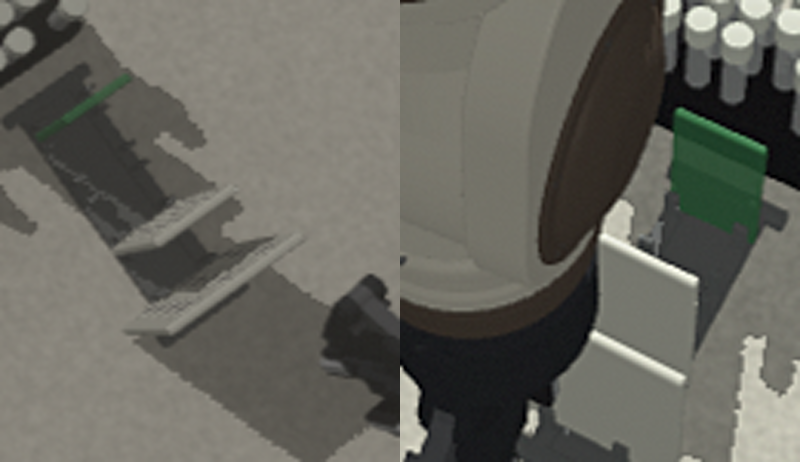

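```bash
python3 - <<'E'
from h import *
rows([down([.44,-.34,.34],45),down([.472,-.304,.34],132.4)],-.3,wmax=1)
E
```

```text
0 -0.05 0 -0.03 -0.02 -0.94 -0.3; 0 -0.05 0 -0.03 -0.02 -0.94 -0.3; 0.01 -0.05 0 -0.03 -0.02 -0.94 -0.3; 0.01 -0.05 0 -0.03 -0.02 -0.94 -0.3; 0.02 -0.05 0 -0.03 -0.02 -0.95 -0.3; 0.02 -0.04 0 -0.03 -0.02 -0.94 -0.3; 0.02 -0.04 0 -0.03 -0.02 -0.95 -0.3; 0.03 -0.04 0.01 -0.03 -0.02 -0.94 -0.3 

0.03 -0.04 0 -0.03 -0.02 -0.95 -0.3; 0.04 -0.03 0 -0.02 -0.02 -0.94 -0.3; 0.04 -0.03 0.01 -0.02 -0.02 -0.95 -0.3; 0.04 -0.03 0 -0.03 -0.03 -0.94 -0.3; 0.05 -0.02 0.01 -0.02 -0.03 -0.95 -0.3; 0.05 -0.02 0 -0.03 -0.02 -0.94 -0.3; 0.05 -0.02 0 -0.02 -0.03 -0.95 -0.3; 0.04 -0.01 0.01 -0.03 -0.02 -0.94 -0.3 

0.08 0 0 0 0 -0.95 -0.3; 0.08 0 0 0 0 -0.95 -0.3; 0.07 0.01 0 0 0 -0.95 -0.3; 0.07 0.02 0 0 0 -0.95 -0.3; 0.07 0.02 0 0 0 -0.95 -0.3; 0.07 0.03 0 0 0 -0.96 -0.3; 0.07 0.04 0 0 0 -0.95 -0.3; 0.06 0.04 0 0 0 -0.96 -0.3 

0.06 0.05 0 0 0 -0.95 -0.3; 0.05 0.05 0 0 0 -0.96 -0.3; 0.05 0.06 0 0 0 -0.95 -0.3; 0.04 0.06 0 0 0 -0.96 -0.3; 0.04 0.07 0 0 0 -0.95 -0.3; 0.03 0.07 0 0 0 -0.96 -0.3; 0.02 0.07 0 0 0 -0.95 -0.3; 0.01 0.07 0 0 0 -0.96 -0.3
```

Emit:
carry_out(
  targets="0 -0.05 0 -0.03 -0.02 -0.94 -0.3; 0 -0.05 0 -0.03 -0.02 -0.94 -0.3; 0.01 -0.05 0 -0.03 -0.02 -0.94 -0.3; 0.01 -0.05 0 -0.03 -0.02 -0.94 -0.3; 0.02 -0.05 0 -0.03 -0.02 -0.95 -0.3; 0.02 -0.04 0 -0.03 -0.02 -0.94 -0.3; 0.02 -0.04 0 -0.03 -0.02 -0.95 -0.3; 0.03 -0.04 0.01 -0.03 -0.02 -0.94 -0.3",
)

```text
time: 2.2
ee_pos: [0.4303, -0.3518, 0.3417]
tcp_rot: [-178.6, -0.6, 2.0]
wrist_force: [0.1, -0.4, 1.0]
opening: 0.0304
grasp_force: 0.0
```

Emit:
carry_out(
  targets="0.03 -0.04 0 -0.03 -0.02 -0.95 -0.3; 0.04 -0.03 0 -0.02 -0.02 -0.94 -0.3; 0.04 -0.03 0.01 -0.02 -0.02 -0.95 -0.3; 0.04 -0.03 0 -0.03 -0.03 -0.94 -0.3; 0.05 -0.02 0.01 -0.02 -0.03 -0.95 -0.3; 0.05 -0.02 0 -0.03 -0.02 -0.94 -0.3; 0.05 -0.02 0 -0.02 -0.03 -0.95 -0.3; 0.04 -0.01 0.01 -0.03 -0.02 -0.94 -0.3",
)

```text
time: 2.87
ee_pos: [0.4405, -0.3393, 0.3407]
tcp_rot: [179.9, -0.0, 45.3]
wrist_force: [0.1, 0.5, 0.7]
opening: 0.0299
grasp_force: 0.0
```

Emit:
carry_out(
  targets="0.08 0 0 0 0 -0.95 -0.3; 0.08 0 0 0 0 -0.95 -0.3; 0.07 0.01 0 0 0 -0.95 -0.3; 0.07 0.02 0 0 0 -0.95 -0.3; 0.07 0.02 0 0 0 -0.95 -0.3; 0.07 0.03 0 0 0 -0.96 -0.3; 0.07 0.04 0 0 0 -0.95 -0.3; 0.06 0.04 0 0 0 -0.96 -0.3",
)

```text
time: 3.53
ee_pos: [0.4566, -0.3212, 0.3407]
tcp_rot: [179.9, 0.0, 89.0]
wrist_force: [0.8, 0.4, 0.5]
opening: 0.0299
grasp_force: 0.0
```

Emit:
carry_out(
  targets="0.06 0.05 0 0 0 -0.95 -0.3; 0.05 0.05 0 0 0 -0.96 -0.3; 0.05 0.06 0 0 0 -0.95 -0.3; 0.04 0.06 0 0 0 -0.96 -0.3; 0.04 0.07 0 0 0 -0.95 -0.3; 0.03 0.07 0 0 0 -0.96 -0.3; 0.02 0.07 0 0 0 -0.95 -0.3; 0.01 0.07 0 0 0 -0.96 -0.3",
)

```text
time: 4.2
ee_pos: [0.4724, -0.3032, 0.3407]
tcp_rot: [180.0, 0.1, 132.8]
wrist_force: [0.5, -0.7, -0.6]
opening: 0.0302
grasp_force: 0.0
```

```bash
python3 - <<'E'
from h import *
o=monitor.get_obs();print(o["q"].round(2),o["ee_pos"],o["tcp_rot"],o["opening"],o["time"])
rows([down([.472,-.304,.255],132.3)],-.3,vmax=.4)
E
```

```text
[-32.69   5.64   3.7   87.99  -0.    14.53] [ 0.47239387 -0.30320036  0.3407396 ] [1.79984592e+02 7.58318818e-02 1.32777556e+02] 0.03019620802835544 4.2
0 0 0.36 0 0 0.01 -0.3; 0 0 0.36 0 0 0.01 -0.3; 0 -0.01 0.36 0 0 0.02 -0.3; 0 0 0.35 0 0 0.01 -0.3; 0 -0.01 0.36 0 0.01 0.02 -0.3; -0.01 0 0.35 0 0 0.01 -0.3; 0 0 0 0 0 0 -0.3; 0 0 0 0 0 0 -0.3
```

Emit:
carry_out(
  targets="0 0 0.36 0 0 0.01 -0.3; 0 0 0.36 0 0 0.01 -0.3; 0 -0.01 0.36 0 0 0.02 -0.3; 0 0 0.35 0 0 0.01 -0.3; 0 -0.01 0.36 0 0.01 0.02 -0.3; -0.01 0 0.35 0 0 0.01 -0.3; 0 0 0 0 0 0 -0.3; 0 0 0 0 0 0 -0.3",
)

```text
time: 4.87
ee_pos: [0.4719, -0.3043, 0.2547]
tcp_rot: [180.0, -0.1, 132.0]
wrist_force: [-0.4, -0.2, 0.2]
opening: 0.0304
grasp_force: 0.0
```

Emit:
carry_out(
  targets="0 0 0 0 0 0 -1; 0 0 0 0 0 0 -1; 0 0 0 0 0 0 -1; 0 0 0 0 0 0 -1; 0 0 0 0 0 0 -1; 0 0 0 0 0 0 -1; 0 0 0 0 0 0 -1; 0 0 0 0 0 0 -1",
  newtons=40,
)

```text
time: 5.53
ee_pos: [0.4721, -0.3048, 0.2562]
tcp_rot: [179.9, 0.1, 132.0]
wrist_force: [-0.2, 0.3, 5.5]
opening: 0.0071
grasp_force: 43.5
```

```bash
python3 - <<'E'
from h import *
o=monitor.get_obs();print(o["q"].round(2),o["ee_pos"],o["tcp_rot"],o["opening"],o["time"],o["wrist_force"],o["torque"])
z=lambda im,x,y,w,h,W,H:cv2.resize(im[y:y+h,x:x+w,::-1],(W,H),interpolation=cv2.INTER_CUBIC)
cv2.imwrite("pics/b.png",np.hstack([z(camera("top"),400,220,150,150,400,400),z(camera("side"),240,280,150,150,400,400)]))
E
```

```text
[-3.285e+01  6.220e+00 -5.000e+00  7.865e+01  4.000e-02  1.515e+01] [ 0.47214545 -0.30481166  0.25618314] [1.79924504e+02 1.10361712e-01 1.31998483e+02] 0.0071456364237088696 5.5333 [-0.18926249  0.32193193  5.45283833] [0.29226433 0.0695195  0.00171146]
```

View pics/b.png

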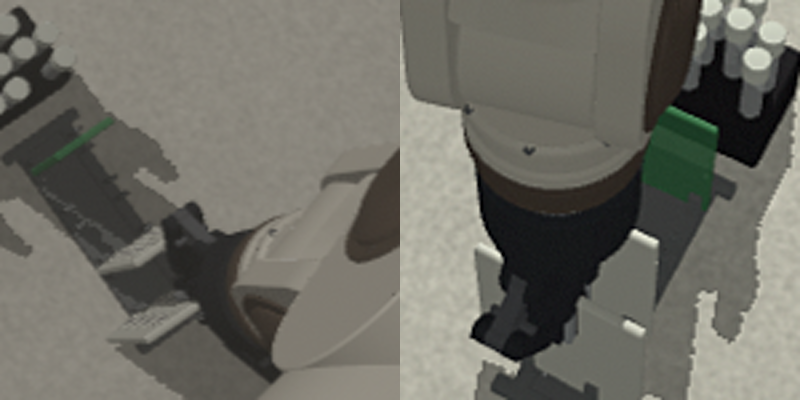

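```bash
cat >> h.py <<'E'
ST=frame(0.54666,0.23755,3.07419)
SEAT=ST.copy();SEAT[:3,:3]=ST[:3,:3]@Ro.from_euler('y',-28,degrees=True).as_matrix();SEAT[2,3]=.04
def seatpose(x,y,z):
    """TCP pose at seat coords, tool y=-seat x, tool z=-seat z"""
    T=np.eye(4);R=SEAT[:3,:3];T[:3,:3]=np.c_[-R[:,1],-R[:,0],-R[:,2]];T[:3,3]=ap(SEAT,(x,y,z));return T
E
python3 - <<'E'
from h import *
print(SEAT.round(3));W=seatpose(.008,-.075,.320);print(W.round(3))
T=rows([down([.472,-.3045,.40],132)],-1,vmax=.5);np.save("T.npy",T)
T=rows([down([.46,-.02,.43],110),W],-1,T=T,vmax=.7,wmax=.6)
E
```

```text
[[-0.881 -0.067  0.468  0.547]
 [ 0.059 -0.998 -0.032  0.238]
 [ 0.469  0.     0.883  0.04 ]
 [ 0.     0.     0.     1.   ]]
[[ 0.067  0.881 -0.468  0.695]
 [ 0.998 -0.059  0.032  0.303]
 [-0.    -0.469 -0.883  0.326]
 [ 0.     0.     0.     1.   ]]
0 0 -0.45 0 0 0 -1; 0 0 -0.45 0 0 0 -1; 0 0 -0.45 0 0 0 -1; 0 0 -0.45 0 0 0 -1; 0 0 -0.45 0 0 0 -1; 0 0 -0.45 0 0.01 0 -1; 0 0 -0.45 0.01 0 0 -1; 0 0.01 -0.45 0 0.01 0 -1 

0.5 0.41 -0.07 0 0 0.35 -1; 0.51 0.39 -0.07 0 0 0.35 -1; 0.53 0.38 -0.07 0 0 0.35 -1; 0.54 0.36 -0.07 0 0 0.35 -1; 0.55 0.34 -0.07 0 0 0.35 -1; 0.56 0.32 -0.07 0 0 0.35 -1; 0.57 0.3 -0.06 0 0 0.35 -1; 0.59 0.28 -0.07 0 0 0.35 -1 

0.59 0.26 -0.06 0 0 0.35 -1; 0.6 0.23 -0.07 0 0 0.34 -1; 0.62 0.22 -0.06 0 0 0.35 -1; 0.37 0.55 0.17 0.32 0.07 0.27 -1; 0.39 0.55 0.16 0.32 0.07 0.27 -1; 0.4 0.54 0.14 0.32 0.07 0.27 -1; 0.41 0.53 0.13 0.32 0.07 0.27 -1; 0.43 0.53 0.12 0.32 0.07 0.27 -1 

0.44 0.52 0.1 0.32 0.07 0.27 -1; 0.45 0.51 0.09 0.32 0.07 0.27 -1; 0.46 0.5 0.07 0.32 0.07 0.27 -1; 0.48 0.49 0.06 0.32 0.07 0.28 -1; 0.49 0.48 0.05 0.32 0.06 0.27 -1; 0.5 0.46 0.04 0.32 0.07 0.28 -1; 0.52 0.45 0.03 0.32 0.06 0.27 -1; 0.53 0.44 0.02 0.32 0.07 0.28 -1 

0.54 0.42 0.01 0.33 0.06 0.27 -1; 0.55 0.41 -0.01 0.32 0.07 0.28 -1; 0 0 0 0 0 0 -1; 0 0 0 0 0 0 -1; 0 0 0 0 0 0 -1; 0 0 0 0 0 0 -1; 0 0 0 0 0 0 -1; 0 0 0 0 0 0 -1
```

Emit:
carry_out(
  targets="0 0 -0.45 0 0 0 -1; 0 0 -0.45 0 0 0 -1; 0 0 -0.45 0 0 0 -1; 0 0 -0.45 0 0 0 -1; 0 0 -0.45 0 0 0 -1; 0 0 -0.45 0 0.01 0 -1; 0 0 -0.45 0.01 0 0 -1; 0 0.01 -0.45 0 0.01 0 -1",
  newtons=60,
)

```text
time: 6.3
ee_pos: [0.472, -0.3045, 0.3996]
tcp_rot: [-180.0, -0.1, 132.0]
wrist_force: [0.6, 0.1, -3.5]
opening: 0.0074
grasp_force: 58.5
```

Emit:
carry_out(
  targets="0.5 0.41 -0.07 0 0 0.35 -1; 0.51 0.39 -0.07 0 0 0.35 -1; 0.53 0.38 -0.07 0 0 0.35 -1; 0.54 0.36 -0.07 0 0 0.35 -1; 0.55 0.34 -0.07 0 0 0.35 -1; 0.56 0.32 -0.07 0 0 0.35 -1; 0.57 0.3 -0.06 0 0 0.35 -1; 0.59 0.28 -0.07 0 0 0.35 -1",
)

```text
time: 6.97
ee_pos: [0.4632, -0.0965, 0.4211]
tcp_rot: [-179.9, -0.1, 115.8]
wrist_force: [1.5, 0.4, -1.7]
opening: 0.0074
grasp_force: 58.7
```

Emit:
carry_out(
  targets="0.59 0.26 -0.06 0 0 0.35 -1; 0.6 0.23 -0.07 0 0 0.34 -1; 0.62 0.22 -0.06 0 0 0.35 -1; 0.37 0.55 0.17 0.32 0.07 0.27 -1; 0.39 0.55 0.16 0.32 0.07 0.27 -1; 0.4 0.54 0.14 0.32 0.07 0.27 -1; 0.41 0.53 0.13 0.32 0.07 0.27 -1; 0.43 0.53 0.12 0.32 0.07 0.27 -1",
)

```text
time: 7.63
ee_pos: [0.5388, 0.0892, 0.3938]
tcp_rot: [-170.6, -1.4, 102.1]
wrist_force: [0.0, 0.2, -1.9]
opening: 0.0076
grasp_force: 59.2
```

Emit:
carry_out(
  targets="0.44 0.52 0.1 0.32 0.07 0.27 -1; 0.45 0.51 0.09 0.32 0.07 0.27 -1; 0.46 0.5 0.07 0.32 0.07 0.27 -1; 0 0 0 0 0 0 -1; 0 0 0 0 0 0 -1; 0 0 0 0 0 0 -1; 0 0 0 0 0 0 -1; 0 0 0 0 0 0 -1",
)

```text
time: 8.3
ee_pos: [0.5849, 0.1515, 0.3748]
tcp_rot: [-165.1, -1.7, 97.3]
wrist_force: [0.0, -0.3, -2.2]
opening: 0.0071
grasp_force: 59.7
```

```bash
python3 - <<'E'
from h import *
o=monitor.get_obs();print(o["q"].round(2),o["ee_pos"],o["tcp_rot"],o["opening"],o["time"],o["wrist_force"],o["torque"])
W=seatpose(.008,-.075,.320)
rows([W],-1,vmax=.7,wmax=.6)
E
```

```text
[ 13.91  21.43  25.31 108.5    3.29  95.98] [0.58486039 0.15145441 0.37478909] [-165.12137478   -1.66291343   97.2956153 ] 0.0070742788358051974 8.3 [ 0.02462679 -0.28629283 -2.18653984] [ 0.03180803 -0.38115403  0.02315886]
0.48 0.49 0.06 0.32 0.06 0.27 -1; 0.49 0.48 0.05 0.32 0.06 0.28 -1; 0.51 0.47 0.04 0.32 0.06 0.27 -1; 0.52 0.45 0.03 0.32 0.07 0.28 -1; 0.53 0.44 0.02 0.33 0.06 0.27 -1; 0.54 0.42 0 0.32 0.07 0.28 -1; 0.56 0.41 0 0.33 0.06 0.27 -1; 0 0 0 0 0 0 -1
```

Emit:
carry_out(
  targets="0.48 0.49 0.06 0.32 0.06 0.27 -1; 0.49 0.48 0.05 0.32 0.06 0.28 -1; 0.51 0.47 0.04 0.32 0.06 0.27 -1; 0.52 0.45 0.03 0.32 0.07 0.28 -1; 0.53 0.44 0.02 0.33 0.06 0.27 -1; 0.54 0.42 0 0.32 0.07 0.28 -1; 0.56 0.41 0 0.33 0.06 0.27 -1; 0 0 0 0 0 0 -1",
)

```text
time: 8.97
ee_pos: [0.6738, 0.2889, 0.3225]
tcp_rot: [-151.3, 0.2, 86.8]
wrist_force: [0.9, 1.1, -4.8]
opening: 0.0073
grasp_force: 62.9
```

```bash
python3 - <<'E'
from h import *
o=monitor.get_obs();print(o["q"].round(2),o["ee_pos"],o["tcp_rot"],o["opening"],o["time"],o["wrist_force"],o["torque"])
W=seatpose(.008,-.075,.320);D=np.linalg.inv(W)@pose();print(D.round(4))
a=camera("top");b=camera("side")
cv2.imwrite("pics/c_t.png",a[:,:,::-1]);cv2.imwrite("pics/c_s.png",b[:,:,::-1])
z=lambda im,x,y,w,h,W,H:cv2.resize(im[y:y+h,x:x+w,::-1],(W,H),interpolation=cv2.INTER_CUBIC)
cv2.imwrite("pics/c.png",np.hstack([z(a,110,160,180,200,400,444),z(b,180,50,135,200,300,444)]))
E
```

```text
[ 21.48  56.6   70.34 130.26  11.39 112.04] [0.67382688 0.28888347 0.32251386] [-151.29613833    0.21541385   86.80804915] 0.007281848286366148 8.9667 [ 0.85201383  1.13210605 -4.80693993] [-0.02663694 -0.77328684  0.0114333 ]
[[ 0.9999  0.0084 -0.0089 -0.0152]
 [-0.0086  0.9999 -0.0122 -0.0157]
 [ 0.0088  0.0123  0.9999  0.0126]
 [ 0.      0.      0.      1.    ]]
```

View pics/c.png

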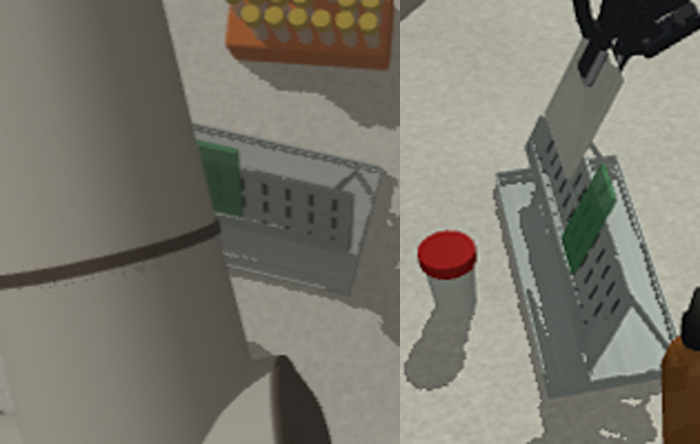

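```bash
cat > kin.py <<'E'
from h import *
Q=np.array([[-65.086,5.008,10.04,95.099,0,90],[-41.71,5.17,3.07,88.2,3.08,179.94],[-32.69,5.64,3.70,87.99,0,14.53],[-32.85,6.22,-5.0,78.65,.04,15.15],[13.91,21.43,25.31,108.5,3.29,95.98],[21.48,56.6,70.34,130.26,11.39,112.04]])
P=np.array([[.23169,-.49883,.40406],[.41927,-.36566,.33976],[.47239,-.30320,.34074],[.47215,-.30481,.25618],[.58486,.15145,.37479],[.67383,.28888,.32251]])
E=np.array([[180,0,24.912],[-176.919,.295,-41.654],[180,.076,132.778],[179.92,.11,132],[-165.12,-1.663,97.296],[-151.296,.2154,86.808]])
def ry(a): return Ro.from_euler('y',a,degrees=True)
def rz(a): return Ro.from_euler('z',a,degrees=True)
def fk(q,p,s5=1):
    r0,h,L1,L2,e,a,d=p
    R=rz(q[0]);x=R.apply([r0,0,h]);R=R*ry(q[1]);x=x+R.apply([0,0,L1]);R=R*ry(-q[2]);x=x+R.apply([L2,0,e])
    R=R*ry(q[3]);x=x+R.apply([a,0,0]);R=R*rz(s5*q[4]);x=x+R.apply([d,0,0])
    # tool: z along local x
    T=np.eye(4);R=R*Ro.from_matrix(np.array([[0,0,1],[0,-1,0],[1,0,0]]).astype(float))*rz(q[5]+180)
    T[:3,:3]=R.as_matrix();T[:3,3]=x;return T
LO=np.array([-179.16,-48.56,-65.8,-126.05,-82.76,-180]);HI=np.array([179.16,103.87,70.77,130.52,87.17,180])
def ik(W,p,s5,q0):
    f=lambda q:(lambda T:np.r_[(T[:3,3]-W[:3,3])*1000,(Ro.from_matrix(T[:3,:3]).inv()*Ro.from_matrix(W[:3,:3])).as_rotvec()*300])(fk(q,p,s5))
    r=least_squares(f,q0,bounds=(LO+.5,HI-.5));return r.x,np.linalg.norm(r.fun[:3]),np.degrees(np.linalg.norm(r.fun[3:])/300)
def fit(s5):
    f=lambda p:np.concatenate([fk(q,p,s5)[:3,3]-x for q,x in zip(Q,P)]+[.0002*(p-np.array([0,.3,.4,.5,0,.1,.1]))])
    return least_squares(f,[0,.3,.4,.5,0,.1,.1],x_scale=.1)
E
python3 - <<'E'
from kin import *
for s in(1,-1):
    r=fit(s);print(s,r.x.round(4),np.abs(r.fun[:18]).max())
    for q,e in zip(Q,E): print((Ro.from_matrix(fk(q,r.x,s)[:3,:3]).inv()*Ro.from_euler('xyz',e,degrees=True)).as_rotvec(True).round(1),end=' ')
    print()
E
```

```text
1 [-0.      0.1601  0.4203  0.5188  0.0361  0.1444  0.1118] 3.425659877909215e-05
[-0.1  0.   0. ] [0. 0. 0.] [ 0. -0.  0.] [-0.  0. -0.] [-0.  0. -0.] [ 0. -0. -0.] 
-1 [-0.0035  0.1576  0.4136  0.523   0.0335  0.3553 -0.1113] 0.0013084429599902192
[-0.1  0.   0. ] [6.2 0.  0. ] [ 0. -0.  0.] [-0.1  0.  -0. ] [ 0.7  6.5 -0. ] [ 8.6 21.1 -0. ]
```

```bash
cat >> kin.py <<'E'
PK=np.array(fit(1).x)
def best(W,g=None):
    c=[]
    for q0 in ([20,40,50,110,5,100],[20,60,60,90,20,100],[15,30,60,125,40,110],[10,60,65,100,-30,100]):
        c.append(ik(W,PK,1,np.array(q0,float)))
    return min(c,key=lambda t:t[1]+5*t[2])
def gp(y,grip,gam,x=.004,dz=0,tilt=0):
    """TCP when tile centre at (x,y,.055+dz); grasp point 'grip' above the tile centre; tool turned gam deg in the tile plane, tilt deg steeper about the lower edge"""
    S=SEAT.copy();S[:3,3]=ap(SEAT,(x,y,dz));S[:3,:3]=S[:3,:3]@ry(tilt).as_matrix()
    R=S[:3,:3]@Ro.from_euler('x',gam,degrees=True).as_matrix();T=np.eye(4)
    T[:3,:3]=np.c_[-R[:,1],-R[:,0],-R[:,2]];T[:3,3]=ap(S,(0,0,.055+grip))+R[:,2]*.155;return T
E
python3 - <<'E'
from kin import *
for y in(-.075,.09):
  for gam in(0,-15,-30,-45,15,30):
    print(y,gam,end=': ')
    for dz,tl in((0,0),(.02,0),(.08,0),(0,10),(.02,10),(.08,10),(.02,20),(.08,20)):
        q,e,w=best(gp(y,.036,gam,.004,dz,tl));print(f"{e:.0f}/{w:.1f}",end='  ')
    q,e,w=best(gp(y,.036,gam));print(q.round(0))
E
```

```text
-0.075 0: 0/0.0  0/0.0  21/2.3  0/0.0  0/0.0  0/0.0  0/0.0  0/0.0  [ 23.  50.  52. 118.  12. 114.]
-0.075 -15: 0/0.0  0/0.0  0/0.0  0/0.0  0/0.0  0/0.0  0/0.0  0/0.0  [ 18.  41.  38. 108.  24. 111.]
-0.075 -30: 0/0.0  0/0.0  0/0.0  0/0.0  0/0.0  0/0.0  0/0.0  0/0.0  [ 14.  34.  25.  98.  37. 110.]
-0.075 -45: 0/0.0  0/0.0  0/0.0  0/0.0  0/0.0  0/0.0  0/0.0  0/0.0  [ 10.  29.  13.  89.  50. 109.]
-0.075 15: 3/0.3  14/1.4  46/4.8  0/0.0  0/0.0  10/1.0  0/0.0  0/0.0  [ 27.  62.  70. 130.   1. 117.]
-0.075 30: 24/4.3  32/5.7  59/9.4  0/0.0  3/0.6  30/4.5  0/0.0  0/0.0  [ 32.  62.  68. 130. -10. 121.]
0.09 0: 0/0.0  0/0.0  0/0.0  0/0.0  0/0.0  0/0.0  0/0.0  0/0.0  [ 11.  39.  35. 113.   7. 103.]
0.09 -15: 0/0.0  0/0.0  0/0.0  0/0.0  0/0.0  0/0.0  0/0.0  0/0.0  [  6.  35.  28. 109.  19.  99.]
0.09 -30: 0/0.0  0/0.0  0/0.0  0/0.0  0/0.0  0/0.0  0/0.0  0/0.0  [  0.  32.  22. 105.  32.  94.]
0.09 -45: 0/0.0  0/0.0  0/0.0  0/0.0  0/0.0  0/0.0  0/0.0  0/0.0  [ -4.  31.  15. 103.  45.  89.]
0.09 15: 0/0.0  0/0.0  5/1.0  0/0.0  0/0.0  0/0.0  0/0.0  0/0.0  [ 16.  43.  40. 118.  -5. 108.]
0.09 30: 0/0.0  0/0.0  15/3.3  0/0.0  0/0.0  0/0.0  0/0.0  0/0.0  [ 21.  49.  45. 124. -16. 113.]
```

```bash
python3 - <<'E'
from kin import *
o=monitor.get_obs();T=pose(o)
for y,z in((-.05,.246),(.05,.246),(.05,.136),(-.05,.136)):
    for f in(-.004,.004):
        p=ap(T,(y,f,z));print(y,z,f,proj("side",p).round(1),(np.linalg.inv(SEAT)@np.r_[p,1])[:3].round(4))
T=rows([gp(-.075,.036,0,.007,.07,12),gp(-.075,.036,0,.007,.03,8)],-1,vmax=.4,wmax=.3)
E
```

```text
-0.05 0.246 -0.004 [254.  129.3] [ 0.0323 -0.0058  0.0684]
-0.05 0.246 0.004 [257.6 130.2] [ 0.0243 -0.0059  0.0684]
0.05 0.246 -0.004 [244.3  99. ] [ 0.0334 -0.1058  0.0678]
0.05 0.246 0.004 [247.8  99.9] [ 0.0254 -0.1059  0.0678]
0.05 0.136 -0.004 [266.4  54.4] [ 0.0331 -0.1065  0.1778]
0.05 0.136 0.004 [270.   55.6] [ 0.0251 -0.1066  0.1778]
-0.05 0.136 -0.004 [277.9  84. ] [ 0.032  -0.0065  0.1784]
-0.05 0.136 0.004 [281.7  85.1] [ 0.024  -0.0066  0.1784]
0.06 -0.09 0.01 -0.27 0.01 0.01 -1; 0.06 -0.09 0.01 -0.26 0.01 0.01 -1; 0.05 -0.09 0.01 -0.27 0.01 0.02 -1; 0.05 -0.1 0 -0.26 0 0.01 -1; 0.06 -0.09 0 -0.27 0.01 0.02 -1; 0.05 -0.1 0 -0.26 0 0.01 -1; 0.06 -0.09 -0.01 -0.27 0.01 0.02 -1; 0.05 -0.1 0 -0.26 0 0.01 -1 

0 0.07 0.33 0.23 0 0 -1; 0 0.08 0.33 0.23 0 0 -1; 0 0.09 0.32 0.24 0 0 -1; 0 0 0 0 0 0 -1; 0 0 0 0 0 0 -1; 0 0 0 0 0 0 -1; 0 0 0 0 0 0 -1; 0 0 0 0 0 0 -1
```

```bash
python3 - <<'E'
import cv2
im=cv2.imread("pics/c_s.png")[:,:,::-1].astype(int)
for y in range(52,140,2):
    print(y,"".join("G" if im[y,x,1]>im[y,x,0]+15 else "0123456789"[min(9,im[y,x].sum()//3//20)] for x in range(228,292)))
E
```

```text
52 8888888888888888888888888888981011100598982001101011101101111111
54 8888888888888888888888888888883001110269881001101101101111111110
56 8888888888888888888888888888887001110169850010110101110111111011
58 8888888888888888888888888888898300110025500011011111111011101111
60 8888888888888888888988888888888710011001111110111111111101111111
62 8888888888888888888888888888888970011111110111001111101110111111
64 8888888888888888888888888888888883001101111111111111111111110011
66 8888888888888888888888888888888888200001101111000010110111000001
68 8888888888888888888888888888888885554101011111046301101111111222
70 8888888888888888888888888888888854552001100100012001111111111111
72 8888888888888888888888888888888555420101111115830001110001011011
74 8888888888888888888888888888885454201010124434882121000000222100
76 8888888888888888888888888888854542011101344324797243102699888876
78 8888888888888888888888888888555410111012443344589832037888888888
80 8888888888888888888888888885455410111134433554555530488888888888
82 8888888888888888888888889854555540101344335555545544898888888888
84 888888888
[... 1211 characters left out ...]
8888888888
120 8888888885344643444443245555555555688988544665555688888888888888
122 8888888888343563444322445555555554468444444444444588888888888888
124 888888889854445534433444355555554444666544GGG4545668888888888888
126 8887665444444456334444422455555444446844GGGGGG564556888888888888
128 4434334444544446763444224455554432444696GGGGGG444675888888888888
130 444444444444444477754324443444432344456GGGGGGGG44457688888888888
132 33335763577754446766344442244432344443GGGGGGGGG59744578888888888
134 777777777777734446765444224444344443GGGGGGGGGGGG7874568888888888
136 77777777777444444577634324443444441GGGGGGGGGGGGGG973586888888888
138 7777777777874444346775444442244431GGGGGGGGGGGGGGGG97346788888888
```

Emit:
carry_out(
  targets="0.06 -0.09 0.01 -0.27 0.01 0.01 -1; 0.06 -0.09 0.01 -0.26 0.01 0.01 -1; 0.05 -0.09 0.01 -0.27 0.01 0.02 -1; 0.05 -0.1 0 -0.26 0 0.01 -1; 0.06 -0.09 0 -0.27 0.01 0.02 -1; 0.05 -0.1 0 -0.26 0 0.01 -1; 0.06 -0.09 -0.01 -0.27 0.01 0.02 -1; 0.05 -0.1 0 -0.26 0 0.01 -1",
)

```text
time: 9.73
ee_pos: [0.6451, 0.3047, 0.3476]
tcp_rot: [-164.5, -0.2, 86.1]
wrist_force: [-0.8, -0.5, -2.5]
opening: 0.007
grasp_force: 63.0
```

```bash
python3 - <<'E'
from kin import *
o=monitor.get_obs();T=pose(o);print(o["q"].round(2),o["wrist_force"],o["time"])
print((np.linalg.inv(gp(-.075,.036,0,.007,.07,12))@T).round(4))
T=rows([gp(-.075,.036,0,.007,.03,7),gp(-.075,.036,0,.007,.015,3)],-1,vmax=.3,wmax=.3)
E
```

```text
[ 24.13  39.11  47.28 111.81   7.4  117.12] [-0.76289631 -0.4813759  -2.48692646] 9.7333
[[ 1.0e+00  2.0e-04  3.9e-03 -1.4e-03]
 [-2.0e-04  1.0e+00  8.9e-03 -2.5e-03]
 [-3.9e-03 -8.9e-03  1.0e+00 -5.6e-03]
 [ 0.0e+00  0.0e+00  0.0e+00  1.0e+00]]
0.01 0.08 0.23 0.19 -0.01 0 -1; 0.01 0.08 0.23 0.19 -0.01 0 -1; 0 0.08 0.22 0.19 -0.01 0 -1; 0.01 0.09 0.23 0.2 0 0 -1; 0 0.09 0.22 0.19 -0.01 0 -1; 0 0.13 0.13 0.23 0 0 -1; 0 0.13 0.13 0.24 0 0 -1; 0 0.13 0.12 0.23 0 0 -1
```

Emit:
carry_out(
  targets="0.01 0.08 0.23 0.19 -0.01 0 -1; 0.01 0.08 0.23 0.19 -0.01 0 -1; 0 0.08 0.22 0.19 -0.01 0 -1; 0.01 0.09 0.23 0.2 0 0 -1; 0 0.09 0.22 0.19 -0.01 0 -1; 0 0.13 0.13 0.23 0 0 -1; 0 0.13 0.13 0.24 0 0 -1; 0 0.13 0.12 0.23 0 0 -1",
)

```text
time: 10.4
ee_pos: [0.6567, 0.3063, 0.2729]
tcp_rot: [-154.4, 0.2, 86.2]
wrist_force: [-0.1, 0.0, -3.5]
opening: 0.007
grasp_force: 62.9
```

```bash
python3 - <<'E'
from kin import *
o=monitor.get_obs();T=pose(o);print(o["q"].round(2),o["wrist_force"],o["time"])
print((np.linalg.inv(gp(-.075,.036,0,.007,.015,3))@T).round(4))
T=rows([gp(-.075,.036,0,.007,.001,1)],-1,vmax=.06,wmax=.3)
b=camera("side");cv2.imwrite("pics/d_s.png",b[:,:,::-1]);im=b.astype(int)
for y in range(84,160,2):
    print(y,"".join("G" if im[y,x,1]>im[y,x,0]+15 else "0123456789"[min(9,im[y,x].sum()//3//20)] for x in range(228,292)))
for y,z in((-.05,.246),(.05,.246),(.05,.136),(-.05,.136)): print([proj("side",ap(pose(o),(y,f,z))).round(0).tolist() for f in(-.004,.004)])
E
```

```text
[ 23.29  47.08  49.73 115.84  11.2  114.83] [-0.05785218  0.03827943 -3.4792594 ] 10.4
[[ 1.000e+00 -4.000e-04 -3.400e-03  1.000e-03]
 [ 3.000e-04  9.999e-01 -1.080e-02  3.000e-03]
 [ 3.400e-03  1.080e-02  9.999e-01  5.800e-03]
 [ 0.000e+00  0.000e+00  0.000e+00  1.000e+00]]
-0.01 0.02 0.04 0.05 0.01 0 -1; 0 0.03 0.04 0.05 0.01 0 -1; -0.01 0.02 0.04 0.05 0 0 -1; 0 0.03 0.04 0.05 0.01 0 -1; -0.01 0.02 0.05 0.04 0 0 -1; 0 0 0 0 0 0 -1; 0 0 0 0 0 0 -1; 0 0 0 0 0 0 -1 

84 8888888888888888888888888830111111111111101011101011111111110111
86 8888888888888888888888888871111111111111024001111101000121011111
88 8888888888888888888888888887422111111110255011111011112221111010
90 8888888888888888888888888885542111111110120011111001101111111000
92 8888888888888888888888888854421111111148812011111000000111000158
94 8888888888888888888888888644211111234336970221000268897000158988
96 8888888888888888888888887443111112344336983343037888888888888888
98 8888888888888888888888874541222223443354698420379888888888888888
100 8888888888888888888888745541121234433555455403788888888888888888
102 888888888888
[... 1414 characters left out ...]
GG5888735768888888
144 7777874444444444444574455544432GGGGGGGGGGGGGGGG58888873467888888
146 777776444444444554445335544421GGGGGGGGGGGGGGGG688888887456888888
148 7777874444444444444456445433GGGGGGGGGGGGGGGGG7888888887357688888
150 677787444444444444444663444GGGGGGGGGGGGGGGGG35888888888745578888
152 577777344444444444344562343GGGGGGGGGGGGGGGG344688888888865858888
154 56777874444444444563444443GGGGGGGGGGGGGGGG4443588888888886575888
156 4577778744444444444444443GGGGGGGGGGGGGGGG24444468888888888755788
158 4567777734444444444444443GGGGGGGGGGGGGGG244444347888888888887589
[[250.0, 148.0], [254.0, 148.0]]
[[242.0, 118.0], [245.0, 119.0]]
[[261.0, 76.0], [264.0, 77.0]]
[[271.0, 105.0], [274.0, 106.0]]
```

Emit:
carry_out(
  targets="-0.01 0.02 0.04 0.05 0.01 0 -1; 0 0.03 0.04 0.05 0.01 0 -1; -0.01 0.02 0.04 0.05 0 0 -1; 0 0.03 0.04 0.05 0.01 0 -1; -0.01 0.02 0.05 0.04 0 0 -1; 0 0 0 0 0 0 -1; 0 0 0 0 0 0 -1; 0 0 0 0 0 0 -1",
)

```text
time: 11.12
ee_pos: [0.6567, 0.3052, 0.2652]
tcp_rot: [-153.2, -0.0, 86.1]
wrist_force: [-0.6, 0.4, -2.5]
opening: 0.007
grasp_force: 63.0
```

```bash
cat > chk.py <<'E'
from kin import *
import sys
def chk(y,x,dz,tl,grip=.036):
    o=monitor.get_obs();T=pose(o);print(o["q"].round(1),"F",o["wrist_force"].round(1),"M",o["torque"].round(2),"t",o["time"])
    D=np.linalg.inv(gp(y,grip,0,x,dz,tl))@T;print("seat x,y,dz",x-D[1,3],y-D[0,3],dz-D[2,3],"rot",Ro.from_matrix(D[:3,:3]).as_rotvec(True).round(2))
    s=np.linalg.inv(SEAT)@T;f=s[:3,:3].T@(np.linalg.inv(SEAT[:3,:3])@o["wrist_force"]) ;print("F in seat",(SEAT[:3,:3].T@o["wrist_force"]).round(1))
E
python3 -c "
from chk import *
chk(-.075,.007,.001,1)"
```

```text
[ 23.1  47.6  49.6 116.1  11.8 114.4] F [-0.6  0.4 -2.5] M [-0.02 -0.62 -0.04] t 11.1167
seat x,y,dz 0.008456360735104577 -0.07490303620399856 0.002304150588410824 rot [-0.24  0.01 -0.  ]
F in seat [-0.6 -0.4 -2.5]
```

Emit:
carry_out(
  targets="0 0 0.02 0 0 0 -1; 0 0 0.02 0 0 0 -1; 0 0 0.02 0 0 0 -1; 0 0 0.02 0 0 0 -1; 0 0 0 0 0 0 -1; 0 0 0 0 0 0 -1; 0 0 0 0 0 0 -1; 0 0 0 0 0 0 -1",
)

```text
time: 11.78
ee_pos: [0.6555, 0.305, 0.2632]
tcp_rot: [-153.3, -0.0, 86.1]
wrist_force: [3.7, -2.8, 5.7]
opening: 0.0073
grasp_force: 64.2
```

```bash
python3 -c "
from chk import *
chk(-.075,.007,.001,1)"
```

```text
[ 23.1  47.2  48.7 115.6  11.8 114.5] F [ 3.7 -2.8  5.7] M [-0.24 -0.47  0.04] t 11.7833
seat x,y,dz 0.008635671163208895 -0.07462235970849561 5.4305387606748065e-06 rot [-0.32  0.05  0.  ]
F in seat [-0.7  2.5  6.9]
```

Emit:
carry_out(
  targets="0 0.04 -0.01 0.03 0 0 -1; 0 0.04 0 0.03 0 0 -1; 0 0.04 0 0.04 0 0 -1; 0 0.04 0 0.04 0 0 -1; 0 0.04 0 0.04 0 0 -1; 0 0.03 0 0.03 0 0 -1; 0 0 0 0 0 0 -1; 0 0 0 0 0 0 -1",
)

```text
time: 12.45
ee_pos: [0.6633, 0.3048, 0.2591]
tcp_rot: [-151.9, -0.0, 86.1]
wrist_force: [-2.1, -1.2, 8.7]
opening: 0.0069
grasp_force: 64.2
```

```bash
python3 -c "
from chk import *
chk(-.075,.004,.0,0)"
```

```text
[ 22.8  50.   52.3 117.8  12.3 113.9] F [-2.1 -1.2  8.7] M [ 0.24  0.99 -0.15] t 12.45
seat x,y,dz 0.0041584505075484245 -0.0749946510324792 -3.5523073867116395e-05 rot [0.08 0.05 0.01]
F in seat [5.9 1.4 6.7]
```

Emit:
carry_out(
  targets="0 0 0 0 0 0 -0.85; 0 0 0 0 0 0 -0.8; 0 0 0 0 0 0 -0.75; 0 0 0 0 0 0 -0.7; 0 0 0 0 0 0 -0.65; 0 0 0 0 0 0 -0.6; 0 0 0 0 0 0 -0.5; 0 0 0 0 0 0 -0.5",
)

```text
time: 13.12
ee_pos: [0.6637, 0.3047, 0.258]
tcp_rot: [-152.0, 0.0, 86.1]
wrist_force: [-0.0, -0.1, 0.4]
opening: 0.0211
grasp_force: 0.0
```

```bash
python3 - <<'E'
from chk import *
chk(-.075,.004,.0,0)
print(monitor.get_obs()["opening"])
b=camera("side");cv2.imwrite("pics/e_s.png",b[:,:,::-1]);im=b.astype(int)
for y in range(84,156,3):
    print(y,"".join("G" if im[y,x,1]>im[y,x,0]+15 else "0123456789"[min(9,im[y,x].sum()//3//20)] for x in range(228,292)))
for y,z in((-.05,0),(.05,0),(.05,.11),(-.05,.11)): print([proj("side",ap(SEAT,(f,-.075-y,z))).round(0).tolist() for f in(.008,0)])
E
```

```text
[ 22.8  50.   52.3 117.7  12.2 113.9] F [-0.  -0.1  0.4] M [-0.07 -0.39 -0.01] t 13.1167
seat x,y,dz 0.003180136848348055 -0.07490816259477877 -0.0008171794800528875 rot [-0.01 -0.    0.01]
F in seat [0.2 0.1 0.4]
0.02110415469260273
84 8888888888888888888888871111111341111111111110257601101101110059
87 8888888888888888888888888311111112111111110037998201100111111110
90 8888888888888888888888888701111111111110159888860011111110111011
93 8888888888888888888888888888511111111104998889810111111101122111
96 8888888888888888888888888743122211111357999820101111111111111111
99 8888888888888888888888885422222124433455798001111111000000000000
102 8888888888888874678888744122222344335555579700134302699998888889
105 8888888888888534444444554211234443455555555542441158888888888888
108 8888888888883444444445555543444335555555555554313798888888888888
111 8888888888644444444555555554432455555555555554358988888888888888
114 8888888884443444445555555555555555555555555568888888888888888888
117 8888888853345344555555555555555555555555555898888888888888888888
120 8888888885344654555555555555555555555555
[... 213 characters left out ...]
G44455688888888888
132 33335763577754445655555555555555554443GGGGGGGGG59744578888888888
135 777777777778744446655555555555555421GGGGGGGGGGGGG873457888888888
138 7777777777874444446555555555555431GGGGGGGGGGGGGGGG87346788888888
141 777777777873444444565555555554443GGGGGGGGGGGGGGGG788734678888888
144 7777874444444444444575555555432GGGGGGGGGGGGGGGG58888873467888888
147 77778744444444444444575555431GGGGGGGGGGGGGGGGG888888887346788888
150 677787444444444444444445444GGGGGGGGGGGGGGGGG35888888888745578888
153 57777874444444444454444334GGGGGGGGGGGGGGGG3444688888888873557888
[[250.0, 151.0], [253.0, 152.0]]
[[241.0, 121.0], [245.0, 122.0]]
[[262.0, 80.0], [265.0, 81.0]]
[[272.0, 110.0], [275.0, 111.0]]
```

```bash
python3 - <<'E'
from chk import *
for d,g in((.02,-5),(.04,-10),(.06,-15),(.08,-15)):
    q,e,w=best(gp(-.075,.036+d,g));print(d,g,e.round(2),w.round(2),q.round(0))
A=gp(-.075,.036+.03,-7.5,.0035);B=gp(-.075,.036+.075,-15,.0035)
T=rows([A,B],-.5,vmax=.35,wmax=.5,nd=2)
T=rows([down([.46,-.02,.42],110),down([.5055,-.2755,.33],132)],-.3,T=T,vmax=.9,wmax=.9)
np.save("T.npy",T)
E
```

```text
0.02 -5 0.0 0.0 [ 21.  49.  53. 118.  16. 113.]
0.04 -10 0.0 0.0 [ 19.  48.  54. 118.  20. 112.]
0.06 -15 0.0 0.0 [ 17.  48.  54. 118.  24. 111.]
0.08 -15 0.0 0.0 [ 17.  51.  62. 122.  24. 110.]
-0.17 0 -0.25 0 0.44 0 -0.5; -0.16 0 -0.25 0 0.43 0 -0.5; -0.14 -0.01 -0.26 0 0.44 0 -0.5; -0.09 0 -0.27 0 0.33 0 -0.5; -0.08 0 -0.27 0 0.33 0 -0.5; -0.07 0 -0.28 0 0.32 0 -0.5; -0.07 0 -0.27 0 0.33 0 -0.5; 0 0 0 0 0 0 -0.5 

-0.66 -0.54 -0.15 -0.39 -0.32 -0.43 -0.3; -0.64 -0.56 -0.15 -0.39 -0.32 -0.43 -0.3; -0.62 -0.58 -0.15 -0.39 -0.32 -0.43 -0.3; -0.6 -0.6 -0.15 -0.39 -0.32 -0.43 -0.3; -0.58 -0.62 -0.16 -0.39 -0.32 -0.43 -0.3; -0.56 -0.64 -0.16 -0.38 -0.32 -0.43 -0.3; -0.54 -0.65 -0.17 -0.38 -0.33 -0.42 -0.3; -0.51 -0.67 -0.18 -0.39 -0.32 -0.43 -0.3 

-0.49 -0.68 -0.19 -0.38 -0.33 -0.42 -0.3; -0.47 -0.7 -0.2 -0.39 -0.32 -0.43 -0.3; -0.45 -0.71 -0.22 -0.38 -0.33 -0.42 -0.3; -0.8 -0.14 0.28 0 0 -0.48 -0.3; -0.79 -0.18 0.28 0 0 -0.48 -0.3; -0.78 -0.21 0.28 0 0 -0.48 -0.3; -0.77 -0.25 0.28 0 0 -0.48 -0.3; -0.76 -0.29 0.28 0 0 -0.48 -0.3 

-0.74 -0.32 0.28 0 0 -0.48 -0.3; -0.73 -0.36 0.29 0 0 -0.48 -0.3; -0.71 -0.4 0.28 -0.01 0 -0.48 -0.3; 0 0 0 0 0 0 -0.3; 0 0 0 0 0 0 -0.3; 0 0 0 0 0 0 -0.3; 0 0 0 0 0 0 -0.3; 0 0 0 0 0 0 -0.3
```

Emit:
carry_out(
  targets="-0.17 0 -0.25 0 0.44 0 -0.5; -0.16 0 -0.25 0 0.43 0 -0.5; -0.14 -0.01 -0.26 0 0.44 0 -0.5; -0.09 0 -0.27 0 0.33 0 -0.5; -0.08 0 -0.27 0 0.33 0 -0.5; -0.07 0 -0.28 0 0.32 0 -0.5; -0.07 0 -0.27 0 0.33 0 -0.5; 0 0 0 0 0 0 -0.5",
)

```text
time: 13.83
ee_pos: [0.6941, 0.2611, 0.3223]
tcp_rot: [-151.3, -13.4, 78.9]
wrist_force: [-0.1, 0.1, 0.8]
opening: 0.0211
grasp_force: 0.0
```

Emit:
carry_out(
  targets="-0.66 -0.54 -0.15 -0.39 -0.32 -0.43 -0.3; -0.64 -0.56 -0.15 -0.39 -0.32 -0.43 -0.3; -0.62 -0.58 -0.15 -0.39 -0.32 -0.43 -0.3; -0.6 -0.6 -0.15 -0.39 -0.32 -0.43 -0.3; -0.58 -0.62 -0.16 -0.39 -0.32 -0.43 -0.3; -0.56 -0.64 -0.16 -0.38 -0.32 -0.43 -0.3; -0.54 -0.65 -0.17 -0.38 -0.33 -0.42 -0.3; -0.51 -0.67 -0.18 -0.39 -0.32 -0.43 -0.3",
)

```text
time: 14.5
ee_pos: [0.5261, 0.0633, 0.3919]
tcp_rot: [-172.6, -5.3, 101.9]
wrist_force: [0.7, -1.5, 1.5]
opening: 0.0299
grasp_force: 0.0
```

Emit:
carry_out(
  targets="-0.49 -0.68 -0.19 -0.38 -0.33 -0.42 -0.3; -0.47 -0.7 -0.2 -0.39 -0.32 -0.43 -0.3; -0.45 -0.71 -0.22 -0.38 -0.33 -0.42 -0.3; -0.8 -0.14 0.28 0 0 -0.48 -0.3; -0.79 -0.18 0.28 0 0 -0.48 -0.3; -0.78 -0.21 0.28 0 0 -0.48 -0.3; -0.77 -0.25 0.28 0 0 -0.48 -0.3; -0.76 -0.29 0.28 0 0 -0.48 -0.3",
)

```text
time: 15.17
ee_pos: [0.4896, -0.1736, 0.3623]
tcp_rot: [-179.6, -0.5, 123.4]
wrist_force: [-0.1, 0.4, -0.1]
opening: 0.0297
grasp_force: 0.0
```

Emit:
carry_out(
  targets="-0.74 -0.32 0.28 0 0 -0.48 -0.3; -0.73 -0.36 0.29 0 0 -0.48 -0.3; -0.71 -0.4 0.28 -0.01 0 -0.48 -0.3; 0 0 0 0 0 0 -0.3; 0 0 0 0 0 0 -0.3; 0 0 0 0 0 0 -0.3; 0 0 0 0 0 0 -0.3; 0 0 0 0 0 0 -0.3",
)

```text
time: 15.83
ee_pos: [0.506, -0.2672, 0.3292]
tcp_rot: [-179.8, -0.5, 131.5]
wrist_force: [-0.6, 0.6, 0.4]
opening: 0.03
grasp_force: 0.0
```

```bash
python3 - <<'E'
from h import *
o=monitor.get_obs();print(o["q"].round(2),o["ee_pos"],o["tcp_rot"],o["opening"],o["time"],o["wrist_force"])
a=camera("top");b=camera("side");cv2.imwrite("pics/f_s.png",b[:,:,::-1]);cv2.imwrite("pics/f_t.png",a[:,:,::-1])
z=lambda im,x,y,w,h,W,H:cv2.resize(im[y:y+h,x:x+w,::-1],(W,H),interpolation=cv2.INTER_CUBIC)
cv2.imwrite("pics/f.png",np.vstack([np.hstack([z(a,120,190,180,110,490,300),z(b,210,70,105,105,300,300)]),np.hstack([z(a,390,210,150,130,346,300),z(b,220,250,190,130,444,300)])]))
rows([down([.5055,-.2755,.255],132)],-.3,vmax=.4)
E
```

```text
[-2.783e+01  7.480e+00  4.440e+00  8.751e+01 -5.000e-02  2.067e+01] [ 0.50598283 -0.26722215  0.32919925] [-179.76189578   -0.49630819  131.50208376] 0.029959931743566256 15.8333 [-0.60742741  0.62064879  0.36502547]
-0.03 -0.03 0.37 -0.01 -0.02 -0.02 -0.3; -0.03 -0.03 0.37 -0.01 -0.02 -0.02 -0.3; -0.03 -0.03 0.37 -0.01 -0.02 -0.02 -0.3; -0.03 -0.02 0.37 -0.01 -0.01 -0.01 -0.3; -0.03 -0.03 0.37 0 -0.02 -0.02 -0.3; 0 0 0 0 0 0 -0.3; 0 0 0 0 0 0 -0.3; 0 0 0 0 0 0 -0.3
```

View pics/f.png

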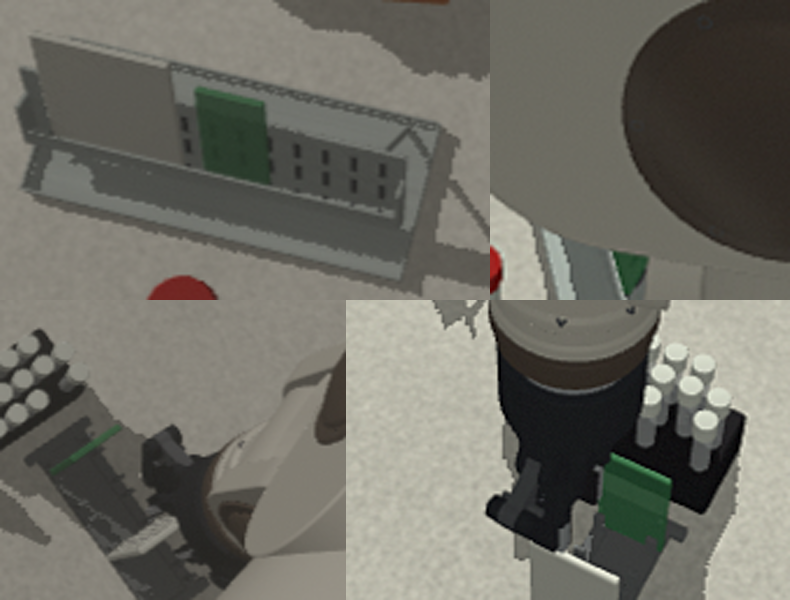

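Emit:
carry_out(
  targets="-0.03 -0.03 0.37 -0.01 -0.02 -0.02 -0.3; -0.03 -0.03 0.37 -0.01 -0.02 -0.02 -0.3; -0.03 -0.03 0.37 -0.01 -0.02 -0.02 -0.3; -0.03 -0.02 0.37 -0.01 -0.01 -0.01 -0.3; -0.03 -0.03 0.37 0 -0.02 -0.02 -0.3; 0 0 0 0 0 0 -0.3; 0 0 0 0 0 0 -0.3; 0 0 0 0 0 0 -0.3",
)

```text
time: 16.6
ee_pos: [0.5055, -0.276, 0.2556]
tcp_rot: [-180.0, 0.0, 132.0]
wrist_force: [0.1, -0.4, -0.5]
opening: 0.03
grasp_force: 0.0
```

```bash
python3 - <<'E'
from h import *
o=monitor.get_obs();print(o["ee_pos"],o["tcp_rot"],o["wrist_force"])
T=pose(o);print("off tool",(T[:3,:3].T@(np.array([.5055,-.2755,.255])-T[:3,3])).round(4))
b=camera("side").astype(int)
for y in range(320,400,3): print(y,"".join("0123456789"[min(9,b[y,x].sum()//3//20)] for x in range(265,350)))
for yy in(.03,-.03): print(proj("side",ap(frame(.5055,-.2755,np.radians(42)),(0,yy,.12))).round(1))
E
```

```text
[ 0.50548388 -0.27603587  0.25562389] [-1.79997894e+02  1.96004859e-02  1.31973374e+02] [ 0.1397883  -0.4499932  -0.53966194]
off tool [0.0004 0.0004 0.0006]
320 8888888888888889999988830111111221112221112223344455555555544332222111221121111111100
323 8899888888888888888888860011111112121111122212222222222222222212121211111221111111244
326 8888888988888888888888850011111111111121112111222111222221212122111111111111111110122
329 8888888888888888888888980011111111111111123321111111111111111122222111111111111111122
332 8888888988888889988888983011111111111111111111111112222221111001111111111111111101222
335 8999988888888888888888898001111111111111111111111111111111111111111111111111111111222
338 8888888888888888888898898420011111111111111111111111111111111111111111111111110122222
341 8888888888888888888888874454001111111111111111111111111111111111111111111111111222222
344 8888888888888888888888888745540011111111111111111111111111111111111111111111122222222
347 8889998888888888888888888874555400111111111111111111111111111111111111111122222222222
350 98888888888888888888888888845555401111
[... 815 characters left out ...]
111111110035555555555555555542222222235555
380 9888888888888888898898511122222211111110101101111013335555555555555555542222223455555
383 8888888888888988989988889988521011111111111111001344325555555555555555432222245555555
386 8888888888888888888888889888889998400110111111102444345555555555555555422223555555555
389 8998888988888888888888888888899988422323310121024444555555555555555555422245555555555
392 8888889999998889998889988888888888422223555555555555555555555555555555323555555555555
395 8888888888888888888888888888888983222222222345555555555555555555555554455555555555555
398 8899999998888898888888888888888532222222222235434445555555345555555555555555555555555
[298.  352.5]
[335.2 371.7]
```

Aligned; grip.

Emit:
carry_out(
  targets="0 0 0 0 0 0 -1; 0 0 0 0 0 0 -1; 0 0 0 0 0 0 -1; 0 0 0 0 0 0 -1; 0 0 0 0 0 0 -1; 0 0 0 0 0 0 -1; 0 0 0 0 0 0 -1; 0 0 0 0 0 0 -1",
  newtons=50,
)

```text
time: 17.32
ee_pos: [0.5054, -0.2763, 0.2555]
tcp_rot: [180.0, 0.0, 132.0]
wrist_force: [1.2, 1.3, 5.9]
opening: 0.0075
grasp_force: 50.0
```

```bash
python3 - <<'E'
from chk import *
o=monitor.get_obs();print(o["ee_pos"],o["tcp_rot"],o["opening"],o["wrist_force"])
T=rows([down([.5055,-.276,.40],132)],-1,vmax=.5)
W=gp(.09,.036,0,.008,.075,12);q,e,w=best(W);print(e,w,q.round(0))
T=rows([down([.45,-.03,.44],110),W],-1,T=T,vmax=.7,wmax=.6)
E
```

```text
[ 0.50544761 -0.27628653  0.25547227] [1.79984704e+02 3.51097047e-02 1.31961775e+02] 0.007544264710024948 [1.1605826  1.31833459 5.85012276]
0 0 -0.45 0 0 0 -1; 0 0 -0.45 0 0 0 -1; 0 0 -0.45 0 0 0 -1; 0 0 -0.45 0 0 0 -1; 0 0 -0.45 0 0 0 -1; 0 0 -0.45 0 0 0 -1; 0 0 -0.46 0 0 0 -1; 0 0.01 -0.45 0 0.01 -0.01 -1 

1.570092458683775e-13 2.97148172336948e-14 [ 12.  29.  32. 109.   4. 105.]
0.55 0.31 -0.1 0 0 0.38 -1; 0.56 0.29 -0.1 0 0 0.38 -1; 0.57 0.27 -0.1 0 0 0.39 -1; 0.58 0.24 -0.1 0 0 0.38 -1; 0.59 0.22 -0.1 0 0 0.39 -1; 0.6 0.2 -0.1 0 0 0.38 -1; 0.61 0.17 -0.1 0 0 0.39 -1; 0.61 0.15 -0.1 0 0 0.38 -1 

0.62 0.13 -0.1 0 0 0.39 -1; 0.62 0.1 -0.1 0 0 0.38 -1; 0.24 0.58 0.23 0.28 0.06 0.41 -1; 0.27 0.58 0.22 0.27 0.06 0.41 -1; 0.29 0.58 0.21 0.28 0.06 0.42 -1; 0.31 0.57 0.19 0.27 0.06 0.41 -1; 0.33 0.56 0.18 0.28 0.06 0.42 -1; 0.35 0.55 0.16 0.27 0.06 0.41 -1 

0.38 0.54 0.15 0.27 0.05 0.42 -1; 0.4 0.52 0.14 0.28 0.06 0.41 -1; 0.42 0.51 0.13 0.27 0.05 0.42 -1; 0.43 0.5 0.12 0.28 0.06 0.41 -1; 0 0 0 0 0 0 -1; 0 0 0 0 0 0 -1; 0 0 0 0 0 0 -1; 0 0 0 0 0 0 -1
```

```bash
python3 - <<'E'
from chk import *
T=pose();T[2,3]+=.1444
W=gp(.09,.036,0,.008,.075,12);print(W[:3,3])
T=rows([down([.45,.12,.43],98),W],-1,T=T,vmax=.75,wmax=.6)
E
```

```text
[0.63633405 0.14129173 0.34644722]
0.59 0.4 -0.05 0 0 0.42 -1; 0.61 0.37 -0.05 0 0 0.42 -1; 0.62 0.35 -0.05 0 0 0.42 -1; 0.64 0.32 -0.06 0 0 0.42 -1; 0.65 0.3 -0.05 0 0 0.42 -1; 0.66 0.27 -0.06 0 0 0.43 -1; 0.67 0.24 -0.05 0 0 0.42 -1; 0.68 0.21 -0.06 0 0 0.43 -1 

0.69 0.18 -0.05 0 0 0.42 -1; 0.7 0.15 -0.06 0 0 0.43 -1; 0.71 0.12 -0.05 0 0 0.42 -1; 0.71 0.09 -0.06 0 0 0.43 -1; 0.71 0.06 -0.05 0 0 0.42 -1; 0.72 0.03 -0.06 0.01 0 0.43 -1; -0.02 0.67 0.3 0.4 0.04 0.29 -1; 0 0.68 0.27 0.4 0.04 0.29 -1 

0.02 0.69 0.24 0.4 0.04 0.29 -1; 0.04 0.7 0.22 0.39 0.04 0.3 -1; 0.06 0.71 0.19 0.4 0.04 0.29 -1; 0.08 0.71 0.16 0.39 0.05 0.3 -1; 0.1 0.71 0.14 0.4 0.04 0.29 -1; 0 0 0 0 0 0 -1; 0 0 0 0 0 0 -1; 0 0 0 0 0 0 -1
```

Emit:
carry_out(
  targets="0 0 -0.45 0 0 0 -1; 0 0 -0.45 0 0 0 -1; 0 0 -0.45 0 0 0 -1; 0 0 -0.45 0 0 0 -1; 0 0 -0.45 0 0 0 -1; 0 0 -0.45 0 0 0 -1; 0 0 -0.46 0 0 0 -1; 0 0 -0.45 0 0 0 -1",
  newtons=60,
)

```text
time: 17.98
ee_pos: [0.5053, -0.2762, 0.3996]
tcp_rot: [-180.0, -0.1, 132.0]
wrist_force: [-0.4, -0.2, -0.9]
opening: 0.0073
grasp_force: 58.9
```

Emit:
carry_out(
  targets="0.59 0.4 -0.05 0 0 0.42 -1; 0.61 0.37 -0.05 0 0 0.42 -1; 0.62 0.35 -0.05 0 0 0.42 -1; 0.64 0.32 -0.06 0 0 0.42 -1; 0.65 0.3 -0.05 0 0 0.42 -1; 0.66 0.27 -0.06 0 0 0.43 -1; 0.67 0.24 -0.05 0 0 0.42 -1; 0.68 0.21 -0.06 0 0 0.43 -1",
)

```text
time: 18.65
ee_pos: [0.4737, -0.049, 0.4161]
tcp_rot: [-180.0, -0.0, 112.5]
wrist_force: [1.2, 0.5, -2.0]
opening: 0.0074
grasp_force: 58.9
```

Emit:
carry_out(
  targets="0.69 0.18 -0.05 0 0 0.42 -1; 0.7 0.15 -0.06 0 0 0.43 -1; 0.71 0.12 -0.05 0 0 0.42 -1; 0.71 0.09 -0.06 0 0 0.43 -1; 0.71 0.06 -0.05 0 0 0.42 -1; 0.72 0.03 -0.06 0.01 0 0.43 -1; -0.02 0.67 0.3 0.4 0.04 0.29 -1; 0 0.68 0.27 0.4 0.04 0.29 -1",
)

```text
time: 19.32
ee_pos: [0.5028, 0.1277, 0.4071]
tcp_rot: [-175.5, -0.4, 94.8]
wrist_force: [0.2, 0.1, 0.2]
opening: 0.0071
grasp_force: 59.2
```

Emit:
carry_out(
  targets="0.02 0.69 0.24 0.4 0.04 0.29 -1; 0.04 0.7 0.22 0.39 0.04 0.3 -1; 0.06 0.71 0.19 0.4 0.04 0.29 -1; 0 0 0 0 0 0 -1; 0 0 0 0 0 0 -1; 0 0 0 0 0 0 -1; 0 0 0 0 0 0 -1; 0 0 0 0 0 0 -1",
)

```text
time: 19.98
ee_pos: [0.5821, 0.135, 0.3717]
tcp_rot: [-168.7, -0.4, 89.6]
wrist_force: [-0.4, -0.2, -1.0]
opening: 0.0075
grasp_force: 59.4
```

```bash
python3 - <<'E'
from chk import *
chk(.09,.008,.075,12)
T=rows([gp(.09,.036,0,.008,.075,10),gp(.09,.036,0,.0075,.04,5)],-1,vmax=.5,wmax=.4)
E
```

```text
[ 12.5  18.   21.1 104.    2.9 102.6] F [-0.4 -0.2 -1. ] M [ 0.   -0.19 -0.03] t 19.9833
seat x,y,dz 0.06652837848848209 0.09995502222761868 0.08446036986115539 rot [-4.64 -0.47 -3.43]
F in seat [-0.1  0.2 -1.1]
0.04 0.42 0.09 0.29 0.02 0.15 -1; 0.04 0.42 0.08 0.29 0.02 0.15 -1; 0.05 0.42 0.07 0.29 0.03 0.15 -1; 0.06 0.42 0.06 0.29 0.02 0.15 -1; 0 0.13 0.3 0.29 0 0 -1; 0 0.14 0.29 0.29 0 0 -1; 0 0.15 0.29 0.29 0 0 -1; 0 0 0 0 0 0 -1
```

Emit:
carry_out(
  targets="0.04 0.42 0.09 0.29 0.02 0.15 -1; 0.04 0.42 0.08 0.29 0.02 0.15 -1; 0.05 0.42 0.07 0.29 0.03 0.15 -1; 0.06 0.42 0.06 0.29 0.02 0.15 -1; 0 0 0 0 0 0 -1; 0 0 0 0 0 0 -1; 0 0 0 0 0 0 -1; 0 0 0 0 0 0 -1",
)

```text
time: 20.65
ee_pos: [0.6447, 0.1408, 0.3436]
tcp_rot: [-162.0, 0.0, 86.1]
wrist_force: [-0.5, 0.0, -1.0]
opening: 0.0074
grasp_force: 59.5
```

```bash
python3 - <<'E'
from chk import *
chk(.09,.008,.075,10)
T=rows([gp(.09,.036,0,.0075,.015,4)],-1,vmax=.25,wmax=.4)
b=camera("side").astype(int)
im=b
for y in range(95,200,4):
    print(y,"".join("G" if im[y,x,1]>im[y,x,0]+15 else "0123456789"[min(9,im[y,x].sum()//3//20)] for x in range(240,320)))
for y,z in((-.03,.246),(.03,.246),(.03,.136),(-.03,.136)): print([proj("side",ap(pose(),(y,f,z))).round(0).tolist() for f in(-.004,.004)])
E
```

```text
[ 11.5  31.8  35.5 111.2   4.7 104.7] F [-0.5  0.  -1. ] M [-0.02 -0.33  0.03] t 20.65
seat x,y,dz 0.00771308494409783 0.08988802804989851 0.0747643976553554 rot [ 0.03 -0.03  0.02]
F in seat [-0.   0.  -1.2]
0 0.06 0.22 0.15 0 0 -1; 0 0.06 0.21 0.15 0 0 -1; 0 0.06 0.21 0.15 0 0 -1; 0 0.06 0.21 0.15 0 0 -1; 0 0.07 0.21 0.15 0 0 -1; 0 0.07 0.21 0.15 0 0 -1; 0 0.08 0.22 0.14 0 0 -1; 0 0 0 0 0 0 -1 

95 88888888888888555555555554688870011110269888886001011011111000111111010111111111
99 88888888888754555555555555557988301111115998886000101011101110111111111110111111
103 88534456775455555555555555554698883011111136730111111111110110011111101111111011
107 63444444455555555555555555555568888731111111111011010110001111101001011100011111
111 44444445555555555555555555555555457887011111111111111026700111111110111111111101
115 64444555555555555555555555555555788888888981111111110363000111110100000001000488
119 45345555555555555555555555555469888878888611111124442599703430025888888888888888
123 446555555555555555555555555444G4444444773112111244324458983300598888888888888888
127 44465555555555555
[... 1025 characters left out ...]
4313444432444444446788888888887575888888888888888888888888
179 87444444444444444653444444432344442244444688888888888745688899888888878885334688
183 78744444444444444466344431244444334444444467488888888873466888888888888601122225
187 77874444444444444435623444444223444421344444433588888888734588888888882011111111
191 78873444444444444443576334322444444344443478887533588888873467888884000111111111
195 88887444444444444444356443444444444455468888888887533588887346698850000001111111
199 77888734444444444444434676344444444446888888888888887533588875759830000000001011
[[278.0, 173.0], [282.0, 173.0]]
[[271.0, 151.0], [275.0, 152.0]]
[[287.0, 104.0], [292.0, 105.0]]
[[295.0, 125.0], [300.0, 126.0]]
```

Emit:
carry_out(
  targets="0 0.06 0.22 0.15 0 0 -1; 0 0.06 0.21 0.15 0 0 -1; 0 0.06 0.21 0.15 0 0 -1; 0 0.06 0.21 0.15 0 0 -1; 0 0.07 0.21 0.15 0 0 -1; 0 0.07 0.21 0.15 0 0 -1; 0 0.08 0.22 0.14 0 0 -1; 0 0 0 0 0 0 -1",
)

```text
time: 21.37
ee_pos: [0.6416, 0.141, 0.2762]
tcp_rot: [-155.6, 0.1, 86.1]
wrist_force: [0.3, 0.1, -1.5]
opening: 0.0074
grasp_force: 59.5
```

```bash
python3 - <<'E'
from chk import *
chk(.09,.0075,.015,4)
T=rows([gp(.09,.036,0,.0078,.003,1.5)],-1,vmax=.06,wmax=.4)
E
```

```text
[ 11.4  34.7  31.3 110.2   6.1 104. ] F [ 0.3  0.1 -1.5] M [-0.05 -0.49  0.02] t 21.3667
seat x,y,dz 0.0046271366903118324 0.08990986666097148 0.0104617394339339 rot [ 0.43 -0.1   0.09]
F in seat [-1.  -0.2 -1.2]
0 0.03 0.04 0.07 0 0 -1; 0 0.04 0.04 0.07 0 0 -1; 0 0.03 0.04 0.07 0.01 -0.01 -1; 0 0.04 0.03 0.08 0 0 -1; 0 0.03 0.04 0.07 0.01 -0.01 -1; 0 0 0 0 0 0 -1; 0 0 0 0 0 0 -1; 0 0 0 0 0 0 -1
```

Emit:
carry_out(
  targets="0 0.03 0.04 0.07 0 0 -1; 0 0.04 0.04 0.07 0 0 -1; 0 0.03 0.04 0.07 0 0 -1; 0 0.04 0.03 0.08 0 0 -1; 0 0.03 0.04 0.07 0 0 -1; 0 0 0 0 0 0 -1; 0 0 0 0 0 0 -1; 0 0 0 0 0 0 -1",
)

```text
time: 22.03
ee_pos: [0.6448, 0.1408, 0.2696]
tcp_rot: [-153.8, 0.1, 86.1]
wrist_force: [-0.1, 0.0, -0.5]
opening: 0.007
grasp_force: 59.5
```

```bash
python3 - <<'E'
from chk import *
chk(.09,.0075,.003,1.5)
E
```

```text
[ 11.2  36.4  32.6 111.7   6.5 103.7] F [-0.1  0.  -0.5] M [-0.02 -0.54 -0.02] t 22.0333
seat x,y,dz 0.009092080861924472 0.08987921029842694 0.005815389622734199 rot [-0.29 -0.05  0.07]
F in seat [-0.1  0.  -0.5]
```

Emit:
carry_out(
  targets="0 0.02 0.02 0 0 0 -1; 0 0.02 0.02 0 0 0 -1; 0 0 0.02 0 0 0 -1; 0 0 0.02 0 0 0 -1; 0 0 0.02 0 0 0 -1; 0 0 0.02 0 0 0 -1; 0 0 0 0 0 0 -1; 0 0 0 0 0 0 -1",
)

```text
time: 22.7
ee_pos: [0.644, 0.1409, 0.2644]
tcp_rot: [-153.8, 0.1, 86.1]
wrist_force: [0.2, 0.3, -1.0]
opening: 0.0075
grasp_force: 59.5
```

```bash
python3 - <<'E'
from chk import *
chk(.09,.0075,.003,1.5)
E
```

```text
[ 11.2  36.3  31.9 111.1   6.6 103.7] F [ 0.2  0.3 -1. ] M [-0.02 -0.49  0.01] t 22.7
seat x,y,dz 0.00750908188273746 0.08991452622483972 0.0008782754777195674 rot [-0.27 -0.05  0.07]
F in seat [-0.7 -0.3 -0.8]
```

Emit:
carry_out(
  targets="0 0 0.02 0 0 0 -1; 0 0 0.02 0 0 0 -1; 0 0 0.02 0 0 0 -1; 0 0 0 0 0 0 -1; 0 0 0 0 0 0 -1; 0 0 0 0 0 0 -1; 0 0 0 0 0 0 -1; 0 0 0 0 0 0 -1",
)

```text
time: 23.37
ee_pos: [0.643, 0.1409, 0.2628]
tcp_rot: [-153.8, 0.1, 86.1]
wrist_force: [3.3, -0.8, 6.3]
opening: 0.0074
grasp_force: 60.5
```

```bash
python3 - <<'E'
from chk import *
chk(.09,.0075,.003,1.5)
E
```

```text
[ 11.2  36.1  31.5 110.7   6.6 103.7] F [ 3.3 -0.8  6.3] M [-0.1  -0.46  0.  ] t 23.3667
seat x,y,dz 0.007622362525982966 0.089941991920648 -0.0009621665096496449 rot [-0.33 -0.04  0.07]
F in seat [0.  0.6 7.2]
```

Emit:
carry_out(
  targets="0 0.04 -0.01 0.05 0 0 -1; 0 0.04 0 0.05 0 0 -1; 0 0.04 0 0.05 0 0 -1; 0 0.04 0 0.05 0 0 -1; 0 0.04 0 0.04 0 0 -1; 0 0.04 0 0.04 0 0 -1; 0 0.04 0 0.04 0 0 -1; 0 0 0 0 0 0 -1",
)

```text
time: 24.03
ee_pos: [0.6521, 0.1404, 0.2581]
tcp_rot: [-151.7, 0.1, 86.1]
wrist_force: [-8.2, -0.1, 11.4]
opening: 0.0075
grasp_force: 60.6
```

```bash
python3 - <<'E'
from chk import *
chk(.09,.004,.0,0)
E
```

```text
[ 11.   39.1  34.9 113.4   6.9 103.2] F [-8.2 -0.1 11.4] M [ 0.16  2.46 -0.08] t 24.0333
seat x,y,dz 0.0037222285338790427 0.08979307331521358 -0.0009453405148601712 rot [ 0.35 -0.05  0.08]
F in seat [12.6  0.6  6.2]
```

Emit:
carry_out(
  targets="0 -0.02 0 -0.02 0 0 -1; 0 0 0 0 0 0 -1; 0 0 0 0 0 0 -0.85; 0 0 0 0 0 0 -0.8; 0 0 0 0 0 0 -0.7; 0 0 0 0 0 0 -0.6; 0 0 0 0 0 0 -0.5; 0 0 0 0 0 0 -0.5",
)

```text
time: 24.7
ee_pos: [0.6525, 0.1403, 0.2574]
tcp_rot: [-152.0, 0.1, 86.1]
wrist_force: [-0.5, 1.0, -0.2]
opening: 0.0214
grasp_force: 0.0
```

```bash
python3 - <<'E'
from chk import *
chk(.09,.004,.0,0);print(monitor.get_obs()["opening"])
A=gp(.09,.036+.08,0,.0038);q,e,w=best(A);print(e,w,q.round(0))
T=rows([A],-.5,vmax=.3,wmax=.5)
T=rows([down([.47,.13,.42],98),down([.4,-.1,.42],98)],-.5,T=A,vmax=.7,wmax=.6)
E
```

```text
[ 11.   38.9  34.6 112.9   6.8 103.3] F [-0.5  1.  -0.2] M [ 0.03 -0.36  0.01] t 24.7
seat x,y,dz 0.0030690601050523646 0.08990889685231754 -0.0013960772203354122 rot [-0.02 -0.06  0.07]
F in seat [ 0.4 -1.  -0.4]
0.021360628179108724
1.6653345369377348e-13 1.0697496736392609e-14 [ 10.  48.  57. 126.   7. 103.]
0 0 -0.29 0 0 0 -0.5; 0 0 -0.29 0 0 0 -0.5; 0 0 -0.29 0 0 0 -0.5; 0 0 -0.29 0 0 0 -0.5; 0 -0.01 -0.29 0 0 0 -0.5; 0 0 -0.29 0 0.01 -0.01 -0.5; 0 -0.01 -0.29 0 0 0 -0.5; 0 0 0 0 0 0 -0.5 

-0.06 -0.65 0.06 -0.54 -0.06 -0.23 -0.5; -0.05 -0.66 0.03 -0.54 -0.06 -0.22 -0.5; -0.03 -0.66 -0.01 -0.54 -0.06 -0.23 -0.5; -0.02 -0.66 -0.04 -0.54 -0.05 -0.22 -0.5; 0 -0.66 -0.08 -0.54 -0.06 -0.23 -0.5; 0.01 -0.65 -0.11 -0.54 -0.05 -0.22 -0.5; 0.02 -0.64 -0.15 -0.54 -0.06 -0.23 -0.5; 0.04 -0.64 -0.18 -0.55 -0.05 -0.22 -0.5 

0.05 -0.62 -0.22 -0.54 -0.06 -0.23 -0.5; -0.61 -0.28 0 0 0 0 -0.5; -0.6 -0.28 0 0 0 0 -0.5; -0.61 -0.28 0 0 0 0 -0.5; -0.6 -0.28 0 0 0 0 -0.5; -0.61 -0.28 0 0 0 0 -0.5; -0.6 -0.28 0 0 0 0 -0.5; -0.61 -0.29 0 0 0 0 -0.5 

-0.6 -0.28 0 0 0 0 -0.5; -0.61 -0.29 0.01 0 0 0 -0.5; 0 0 0 0 0 0 -0.5; 0 0 0 0 0 0 -0.5; 0 0 0 0 0 0 -0.5; 0 0 0 0 0 0 -0.5; 0 0 0 0 0 0 -0.5; 0 0 0 0 0 0 -0.5
```

Emit:
carry_out(
  targets="0 0 -0.29 0 0 0 -0.5; 0 0 -0.29 0 0 0 -0.5; 0 0 -0.29 0 0 0 -0.5; 0 0 -0.29 0 0 0 -0.5; 0 -0.01 -0.29 0 0 0 -0.5; 0 0 -0.29 0 0 0 -0.5; 0 -0.01 -0.29 0 0 0 -0.5; 0 0 0 0 0 0 -0.5",
)

```text
time: 25.37
ee_pos: [0.6901, 0.1377, 0.3314]
tcp_rot: [-152.2, 0.1, 86.1]
wrist_force: [0.7, -0.1, 0.3]
opening: 0.0216
grasp_force: 0.0
```

Emit:
carry_out(
  targets="-0.06 -0.65 0.06 -0.54 -0.06 -0.23 -0.5; -0.05 -0.66 0.03 -0.54 -0.06 -0.22 -0.5; -0.03 -0.66 -0.01 -0.54 -0.06 -0.23 -0.5; -0.02 -0.66 -0.04 -0.54 -0.05 -0.22 -0.5; 0 -0.66 -0.08 -0.54 -0.06 -0.23 -0.5; 0.01 -0.65 -0.11 -0.54 -0.05 -0.22 -0.5; 0.02 -0.64 -0.15 -0.54 -0.06 -0.23 -0.5; 0.04 -0.64 -0.18 -0.55 -0.05 -0.22 -0.5",
)

```text
time: 26.03
ee_pos: [0.4977, 0.132, 0.41]
tcp_rot: [-176.5, -0.2, 96.5]
wrist_force: [-0.7, 0.2, 0.1]
opening: 0.0217
grasp_force: 0.0
```

Emit:
carry_out(
  targets="0.05 -0.62 -0.22 -0.54 -0.06 -0.23 -0.5; -0.61 -0.28 0 0 0 0 -0.5; -0.6 -0.28 0 0 0 0 -0.5; -0.61 -0.28 0 0 0 0 -0.5; -0.6 -0.28 0 0 0 0 -0.5; -0.61 -0.28 0 0 0 0 -0.5; -0.6 -0.28 0 0 0 0 -0.5; -0.61 -0.29 0 0 0 0 -0.5",
)

```text
time: 26.7
ee_pos: [0.419, -0.0483, 0.4208]
tcp_rot: [-179.5, 0.0, 97.8]
wrist_force: [0.4, 0.2, -0.4]
opening: 0.0214
grasp_force: 0.0
```

Emit:
carry_out(
  targets="-0.6 -0.28 0 0 0 0 -0.5; -0.61 -0.29 0.01 0 0 0 -0.5; 0 0 0 0 0 0 -0.5; 0 0 0 0 0 0 -0.5; 0 0 0 0 0 0 -0.5; 0 0 0 0 0 0 -0.5; 0 0 0 0 0 0 -0.5; 0 0 0 0 0 0 -0.5",
)

```text
time: 27.37
ee_pos: [0.4041, -0.0976, 0.4213]
tcp_rot: [-179.5, 0.0, 97.8]
wrist_force: [-0.4, -0.5, 0.0]
opening: 0.0213
grasp_force: 0.0
```

```bash
python3 - <<'E'
from h import *
a=camera("top");b=camera("side")
z=lambda im,x,y,w,h,W,H:cv2.resize(im[y:y+h,x:x+w,::-1],(W,H),interpolation=cv2.INTER_CUBIC)
cv2.imwrite("pics/g.png",np.hstack([z(a,110,180,250,200,480,384),z(b,180,70,150,180,320,384)]))
E
```

```text
(no output)
```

View pics/g.png

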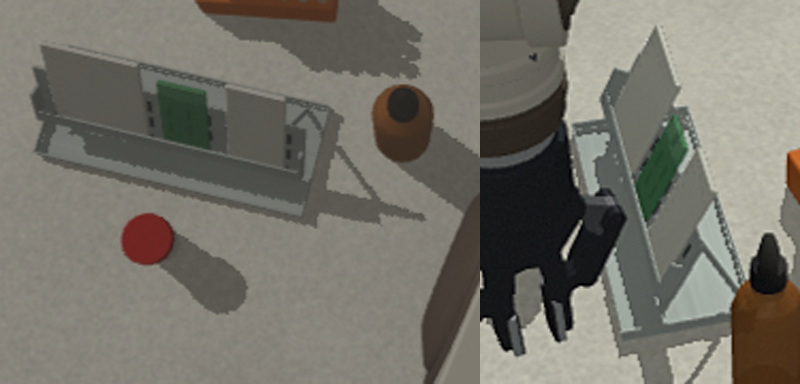

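Both tiles lean flat on the backstop. The large one (crop about 95,90) is left of the glass plate and the small one (about 255,125) is right of it, both clear of it. The bottle and cup have not moved.

```bash
python3 -c "
from workcell import bot
print(bot.job_done())"
```

```text
the job is handed in; nothing more can be done
None
```

I placed both tiles on the stand, large left and small right of the glass plate and clear of it, and handed the job in at about 27 s; the hand-in returned no verdict.

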